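# Press the missing vee saddle onto the sloping work rest

## Robot

A 6-joint arm with a two-finger parallel gripper is mounted at the origin on the work surface; the furniture and walls round the work are solid. World frame = base frame: x ahead of the robot, y to its left, z up, the work surface at z = 0. Lengths are in m, angles in rad, forces in N, time in s.
With the tool pointing down it reaches from about 0.35 to 0.775 m from the base axis. Payload 7.3 kg.
Tool frame: the origin (TCP) lies between the finger pads; the fingertips stand robot.tcp_to_tips ahead of it and the grasp point (between the pads) lies 2 mm behind it (robot.tcp_to_tips is the distance from the TCP to the fingertips, in m); y points along the fingers, x is the direction in which the jaws open and shut, and the axes are right-handed (so a half turn about y gives the same grasp; the last joint's range is limited). The gripper opens to 92 mm and grips with 3 to 60 N. Pads are 19 mm wide; open, the fingers measure 130 mm over their backs; the gripper's body (75 mm by 190 mm) begins 47 mm behind the grasp point.
Start: joints at [-1.257, 0.342, 1.524, -0, 1.275, -0.146], TCP at [0.233, -0.47, 0.244] pointing down, gripper open.
Joint ranges: [-2.53, 2.53], [-0.77, 2.02], [0.04, 2.7], [-1, 4.14], [0.28, 2.66], [-3.11, 3.11]. Speed limits (rad/s): [2.57, 2.57, 3.14, 3.14, 3.14, 3.14].

## Interface

Orientations are given as [roll, pitch, yaw] about the fixed x, y, z axes, in that order (R = Rz(yaw) Ry(pitch) Rx(roll)).
In Python, from cell import status, read_camera, get_calibration, robot gives the robot as it stands.
- The arm moves only by the shell command python3 -m creep 'ROWS' [FORCE]. ROWS is JSON, a list of rows, each an object of numbers: "dx", "dy", "dz": the shift along the tool's x, y, z in m; "rx", "ry", "rz": the turn, a rotation vector about the tool's x, y, z in rad; "gripper": the opening, from 0 (shut) to 1 (fully open). A call has 1 to 20 rows; each row is the pose to reach, as a shift and turn from the pose commanded when the call began, along the tool's axes at that moment; what a row does not reach only later rows make up. A row lasts 1/8 s, in which the tool goes at most 62.5 mm and 10.7 degrees, less where a joint would pass 70% of its speed; a pose out of reach is approached as far as the arm can. A call with a gripper value outside its range is refused whole. The fingers move at their own pace and stop on an object; FORCE is the grip in N (left out, the last holds). Time passes only in rows, so rows that repeat a pose let the fingers close. It gives the time, the measured TCP pose, the force and the opening at its end, in the units of the state.
- status.observe(): the state, without advancing time (a new reading comes with each control period).
- read_camera(name): name is "scene" or "top" or "wrist"; returns (picture, depth): 400x640x3 uint8, red, green, blue; 400x640 float32, m along the optical axis (not along the pixel's ray), 0 where there is no reading.
- get_calibration(name): a dict with "fx", "fy", "cx", "cy" (pixels), "D" ([k1, k2, p1, p2, k3] as OpenCV has them; the pictures are not rectified), "xyz" and "rotation" of the camera in the world; the wrist camera has in their place "mount" (4x4, takes a point from camera to tool coordinates, whose origin is the TCP and whose axes are the tool frame's). Camera axes: x right, y down, z forward; pixel columns grow to the right and rows downward; lengths in m; the calibration is good to about 2 mm. A picture is of the moment at which its call begins: read the wrist's pose just before it. get_calibration takes no time and is no camera call.
- robot.hand_in(): hands the job in, once; it reports no verdict.
The state is a dict: "time": time; "qpos": joint angles; "qvel": joint speeds; "joint_efforts": joint torques, N m; "tool_pos": TCP position; "tool_rot": TCP orientation; "contact_force": force on the tool from outside, world axes, zero at the start; "torque": the same for the moment, N m; "opening": finger opening in m.
Only numpy, scipy, OpenCV 4.12 (cv2) and the standard library are available. Lean on these libraries where they do the work, as an engineer would, in place of code of your own. Each camera call takes 0.05 s, during which the arm holds its last target.

## Task

The sloping work rest has one vee saddle fitted; the other one is standing on the bench. Pick up that loose vee-topped saddle and press it down onto the two empty studs of the rest, past their sprung balls, until its underside is fully home and flush on the sloping plate, then let go. Leave the flat-topped pad and the jar where they stand.

Things in the scene. Friction and masses are not known exactly. Their poses are not given: they have to be found in the camera images.
- saddle_centre (a point): centre (half-way up) of the loose vee saddle: light wooden block 76 (its x) x 36 (its y) x 66 mm high, standing upright on the bench, z up. Across its top, along y, runs a 90-degree vee groove 52 mm wide, 26 mm deep, faced with cork. The lower 38 mm is a full block with flat sides: grasp across the 36 mm. 0.11 to 0.23 kg. Its ends are alike: it fits either way round.
- saddle_foot (a point): centre of the loose vee saddle's underside, 33 mm below saddle_centre along the saddle's z; same axes. Two sockets open in the underside at x = -20 and +20 mm: rectangular, 19 (x) x 17 (y) mm, 17 mm deep
- seat (a point): point on the rest's sloping plate mid-way between the two empty studs. z: normal of the plate, leaning 30 degrees from vertical toward the low front of the rest (the robot's side); x up the slope; y level along the rest. Home means: saddle_foot at this point, its z along this z, its x along this x or opposite. The plate's middle is 54 mm above the bench.
- upper_stud (a point): foot of the empty stud at seat x = +20 mm (its twin is at x = -20 mm): dark steel, 16 (x) x 14 (y) mm, 14 mm high along the seat's z, top 6 mm tapered to 9 x 7 mm. On each stud's outer end face a sprung ball sticks out 2.8 mm: a saddle just set on stays 10 mm proud and leans if let go; 8 to 12 N along the plate's normal snaps it past the balls, then about 4 N bring it home on the plate.
- rest: the work rest: plywood wedge with a grey metal top plate, bolted to the bench, turned up to 0.25 rad; origin under its middle at bench height, x to the back, y to the left, z up. 176 mm along y, 50 mm to the back and 74 mm to the front (a low bolted lip) of the origin; plate 26 mm high at the front, 86 mm at the back
- fitted_saddle_foot (a point): centre of the underside of the vee saddle that is already fitted on the same plate, 100 mm from the seat along the seat's -y; a fixed block of the same shape and size as the loose one (36 mm along y, 76 mm along x, 66 mm high along the seat's z)
- pad_centre (a point): centre of the flat-topped pad, a loose wooden block 76 x 36 x 47 mm with sockets below and a flat cork top, standing on the bench; 23.5 mm above its underside. Not to be used; it may stand in either of the two places where the blocks are.
- glass_jar_centre (a point): centre of a closed jar, 68 mm across, 92 mm high, standing on the bench; leave it

How it is judged:
By the outcome, as a careful person would: the job done as asked, in the order asked, and still so for the second after the job is handed in, with the robot touching nothing.
It also fails if it takes over 29 s, if anything falls off the work surface, if the arm or the gripper's body presses on something with over 40 N, if the wrist force passes 120 N, or if a joint passes its speed limit or range.

## Working session

There is one attempt and no reset: what is moved stays moved. The work goes in short steps, Python scripts to look and compute and a shell command to move; the robot and the scene stay as the last step left them, time stands still between calls to the robot, and variables do not carry over. Pictures are saved under pics/ and viewed, and the job is handed in when it is done.

```bash
ls; mkdir -p pics
python3 - <<'E'
from cell import status, read_camera, get_calibration, robot
import numpy as np, cv2, pickle
print(status.observe()); print(robot.tcp_to_tips)
for n in ["scene","top","wrist"]:
    s=status.observe()
    p,d=read_camera(n); c=get_calibration(n)
    pickle.dump((p,d,c,s),open(f"{n}0.pkl","wb"))
    cv2.imwrite(f"pics/{n}0.png",p[:,:,::-1]); print(n,c,(d>0).mean())
E
```

```text
pics
{'time': 0.0, 'qpos': array([-1.25699238e+00,  3.42738023e-01,  1.52503761e+00, -1.03099691e-05,
        1.27538003e+00, -1.45952685e-01]), 'qvel': array([-0.0001058 ,  0.0011251 , -0.00189825,  0.00011611,  0.0004933 ,
       -0.00070121]), 'joint_efforts': array([ 1.27303123e-03, -4.31237090e+01, -2.44217956e+01,  7.18262047e-02,
        5.59492351e-02, -1.44049159e-04]), 'tool_pos': array([ 0.23287752, -0.47009413,  0.24302981]), 'tool_rot': array([-1.57057876e+00,  1.54782519e-03, -1.11103652e+00]), 'contact_force': array([-0.15754718, -0.80571999,  0.49236262]), 'torque': array([ 0.03028846, -0.0346705 ,  0.03453227]), 'opening': 0.09208287993922769}
0.017
scene {'fx': 505.0555206548061, 'fy': 505.0555206548061, 'cx': 324.2486679988123, 'cy': 194.55940608912798, 'D': array([-0.13089145,  0.        ,  0.        ,  0.        ,  0.        ]), 'xyz': array([-0.07044363,  0.73134699,  0.72999989]), 'rotation': array([-2.22314662,  0.00465998, -2.52051998])} 0.99594140625
top {'fx': 369.766421648542, 'fy': 369.766421648542, 'cx': 328.48139649497693, 'cy': 203.40694837524646, 'D': array([-0.03637342,  0.        ,  0.        ,  0.        ,  0.        ]), 'xyz': array([0.3939527 , 0.05892725, 0.93957543]), 'rotation': array([-3.10134746,  0.00755973, -1.58616093])} 0.99593359375
wrist {'fx': 345.58654041653807, 'fy': 345.58654041653807, 'cx': 316.37328967545875, 'cy': 194.32194578545, 'D': array([-0.00362301,  0.        ,  0.        ,  0.        ,  0.        ]), 'mount': array([[ 9.99999442e-01,  8.20694172e-04, -6.65844146e-04,
         8.56416910e-04],
       [ 8.71638518e-04, -2.84214338e-01,  9.58760372e-01,
        -1.41070006e-01],
       [ 5.97606596e-04, -9.58760417e-01, -2.84214895e-01,
         7.62669853e-02],
       [ 0.00000000e+00,  0.00000000e+00,  0.00000000e+00,
         1.00000000e+00]])} 0.99618359375
```

View pics/scene0.png

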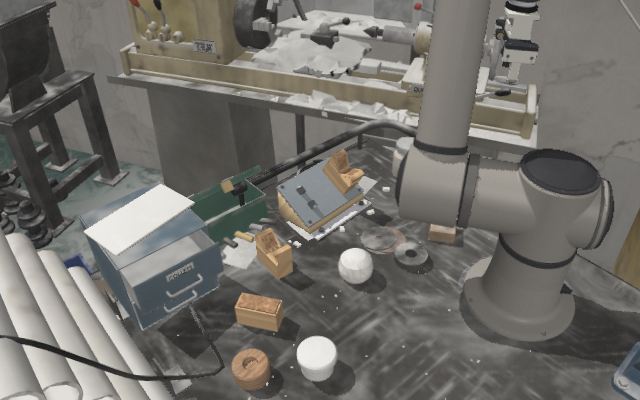

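View pics/top0.png

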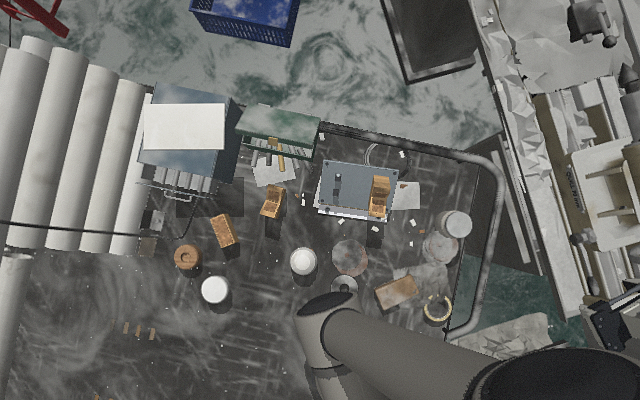

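View pics/wrist0.png

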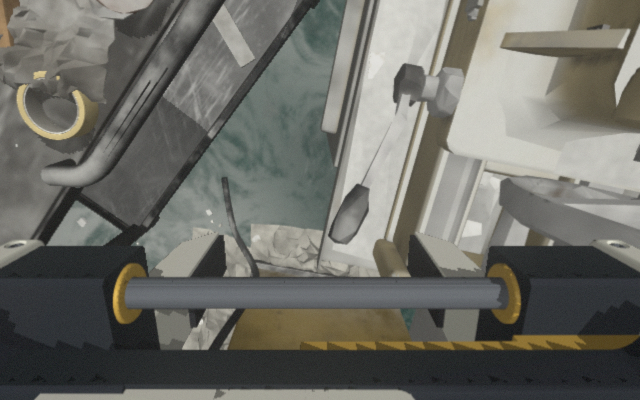

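The scene view shows the vee saddle at about (273,253), the pad at (260,312), and the rest with its two dark studs near (305,195) and (315,212). In the top view the vee saddle is at (273,200), the pad at (222,230), and the studs at (338,180) and (335,200). The fitted saddle is at (380,195).

```bash
cat > h.py <<'E'
import numpy as np, cv2, pickle
from scipy.spatial.transform import Rotation as R
from scipy.optimize import least_squares
def pose(c,s):
    if 'mount' in c:
        T=np.eye(4);T[:3,:3]=R.from_euler('xyz',s['tool_rot']).as_matrix();T[:3,3]=s['tool_pos'];return T@c['mount']
    T=np.eye(4);T[:3,:3]=R.from_euler('xyz',c['rotation']).as_matrix();T[:3,3]=c['xyz'];return T
def K(c): return np.array([[c['fx'],0,c['cx']],[0,c['fy'],c['cy']],[0,0,1.]])
def cloud(p,d,c,s):
    h,w=d.shape;v,u=np.mgrid[:h,:w]
    n=cv2.undistortPoints(np.stack([u.ravel(),v.ravel()],1).astype(float)[:,None],K(c),c['D'])[:,0]
    P=np.c_[n,np.ones(len(n))]*d.reshape(-1,1)
    T=pose(c,s);X=P@T[:3,:3].T+T[:3,3];X[d.ravel()==0]=np.nan
    return X.reshape(h,w,3)
def proj(X,c,s):
    T=pose(c,s);Y=(np.atleast_2d(X)-T[:3,3])@T[:3,:3]
    return cv2.projectPoints(Y,np.zeros(3),np.zeros(3),K(c),c['D'])[0][:,0]
def load(n): return pickle.load(open(n+'.pkl','rb'))
E
python3 - <<'E'
from h import *
for n in ['top0','scene0']:
    p,d,c,s=load(n);X=cloud(p,d,c,s)
    m=np.isfinite(X[:,:,0])&(abs(X[:,:,2])<.012)
    print(n,'bench z',np.nanmedian(X[:,:,2][m]))
    np.save(n+'X.npy',X)
X=np.load('top0X.npy')
for uv in [(273,200),(222,230),(338,180),(335,200),(380,180),(380,197),(303,262),(214,290),(250,200)]: print(uv,X[uv[1],uv[0]].round(3))
X=np.load('scene0X.npy')
for uv in [(273,253),(260,312),(305,190),(355,265),(317,355)]: print(uv,X[uv[1],uv[0]].round(3))
for n,(a,b,e,f) in {'top0':(200,430,140,260),'scene0':(220,380,130,340)}.items():
    p=load(n)[0][e:f,a:b]; sc=min(800/p.shape[1],600/p.shape[0]); cv2.imwrite(f'pics/{n}crop.png',cv2.resize(p[:,:,::-1],None,fx=sc,fy=sc,interpolation=cv2.INTER_CUBIC)); print(sc)
E
```

```text
top0 bench z -0.0007282622510063064
scene0 bench z -0.0006061165851116157
(273, 200) [0.441 0.2   0.043]
(222, 230) [0.37  0.324 0.048]
(338, 180) [0.483 0.042 0.075]
(335, 200) [0.439 0.049 0.03 ]
(380, 180) [ 0.48  -0.054  0.096]
(380, 197) [ 0.441 -0.054  0.092]
(303, 262) [0.291 0.128 0.056]
(214, 290) [0.224 0.346 0.043]
(250, 200) [0.444 0.266 0.   ]
(273, 253) [0.413 0.228 0.063]
(260, 312) [0.352 0.338 0.042]
(305, 190) [0.48  0.04  0.068]
(355, 265) [0.277 0.152 0.049]
(317, 355) [0.218 0.354 0.046]
3.4782608695652173
2.857142857142857
```

View pics/top0crop.png

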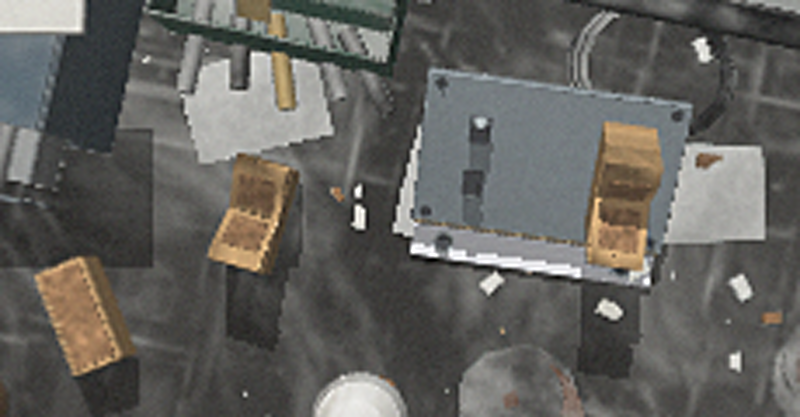

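View pics/scene0crop.png

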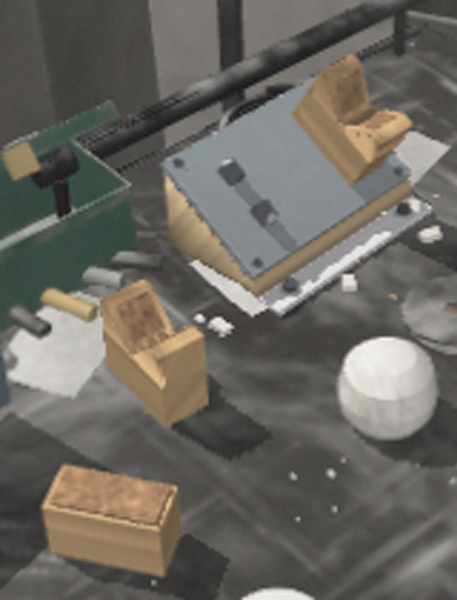

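```bash
cat >> h.py <<'E'
def box(P,c,h):
    q=abs(P-c)-h; return np.linalg.norm(np.maximum(q,0),axis=1)+np.minimum(q.max(1),0)
def sad(P): # foot frame
    b=box(P,[0,0,.033],[.038,.018,.033])
    vee=(abs(P[:,0])-(P[:,2]-.040))/np.sqrt(2) # <0 inside groove
    return np.maximum(b,-vee)
def saddle_fit(X,x0,free_z=True):
    f=lambda q:sad((X-[q[0],q[1],q[3]])@R.from_euler('z',q[2]).as_matrix())
    return least_squares(f,x0,loss='soft_l1',f_scale=.0015)
E
python3 - <<'E'
from h import *
res={}
for n in ['top0','scene0']:
    X=np.load(n+'X.npy').reshape(-1,3);X=X[np.isfinite(X[:,0])]
    # saddle
    best=None
    for yaw in np.arange(0,3.1,.4):
        c=np.array([.435,.205])
        for _ in range(3):
            P=X[(np.hypot(*(X[:,:2]-c).T)<.055)&(X[:,2]>.006)&(X[:,2]<.08)]
            r=saddle_fit(P,[*c,yaw,0]); c=r.x[:2]
        if best is None or r.cost<best.cost: best=r;NP=P
    print(n,'saddle x y yaw z',best.x.round(4),len(NP),best.cost, np.median(abs(best.fun)))
    # plate
    P=X[(abs(X[:,0]-.46)<.07)&(abs(X[:,1]-.03)<.07)&(X[:,2]>.02)&(X[:,2]<.11)]
    A=lambda q:(P[:,2]-q[0]-q[1]*(P[:,0]-.46)-q[2]*(P[:,1]-.03))
    r=least_squares(A,[.054,.57,0],loss='soft_l1',f_scale=.001)
    nrm=np.array([-r.x[1],-r.x[2],1]);nrm/=np.linalg.norm(nrm)
    print('plate n',nrm.round(4),'tilt',np.degrees(np.arccos(nrm[2])),'yaw',np.arctan2(-nrm[1],-nrm[0]),'z0',r.x[0],'mad',np.median(abs(r.fun)))
    h=(P-[.46,.03,r.x[0]])@nrm
    S=P[(h>.005)&(h<.017)&(P[:,1]>-.01)]; print('studpts',len(S),S.mean(0) if len(S) else '')
    top=P[(h>.0125)&(h<.0165)&(P[:,1]>-.01)]
    for q in top.round(4): print(q)
E
```

```text
top0 saddle x y yaw z [ 4.3800e-01  2.0180e-01  2.8461e+00 -3.0000e-04] 575 0.00028849118463626975 0.0006381416049720395
plate n [-0.4839  0.0828  0.8712] tilt 29.402780115967015 yaw -0.1694302839907391 z0 0.04610116457983595 mad 0.0013653323555675766
studpts 81 [0.47406185 0.04550111 0.0653151 ]
[0.4926 0.044  0.0775]
[0.4926 0.0417 0.0777]
[0.4903 0.0464 0.0774]
[0.4903 0.044  0.077 ]
[0.4903 0.0417 0.0774]
[0.4902 0.0394 0.078 ]
[0.4879 0.0464 0.0783]
[0.4879 0.0441 0.0781]
[0.4879 0.0417 0.0776]
[0.488  0.0394 0.0761]
[0.4861 0.0487 0.0738]
[0.4856 0.0441 0.0776]
[0.4859 0.0417 0.0744]
[0.4834 0.0465 0.0765]
[0.4835 0.0441 0.0752]
[0.4835 0.0417 0.0747]
[0.4565 0.0515 0.059 ]
[0.4566 0.0491 0.0577]
[0.4566 0.0467 0.0573]
[0.4544 0.0515 0.0559]
[0.4542 0.0491 0.058 ]
[0.4542 0.0467 0.0569]
[0.4521 0.0515 0.0541]
[0.4519 0.0491 0.0562]
[0.4519 0.0467 0.0564]
[0.4498 0.0539 0.0529]
[0.4496 0.0491 0.0542]
[0.4496 0.0467 0.0549]
scene0 saddle x y yaw z [ 4.3600e-01  2.0270e-01  2.8476e+00 -1.0000e-03] 1158 0.0005896938065214342 0.0006654160983536449
plate n [-0.4571  0.1263  0.8804] t
[... 199 characters left out ...]
99 0.0761]
[0.4887 0.0457 0.0764]
[0.4872 0.0442 0.0762]
[0.4862 0.042  0.0752]
[0.485  0.04   0.0745]
[0.4899 0.0479 0.0746]
[0.4841 0.0447 0.0751]
[0.4831 0.0425 0.0742]
[0.4813 0.0412 0.0742]
[0.4864 0.0489 0.0739]
[0.4856 0.0464 0.0727]
[0.4834 0.0457 0.0733]
[0.4823 0.0437 0.0725]
[0.4803 0.0426 0.0727]
[0.4807 0.0492 0.0739]
[0.4795 0.0473 0.0732]
[0.4816 0.0517 0.0723]
[0.4533 0.0467 0.0571]
[0.4553 0.0512 0.0564]
[0.4535 0.05   0.0564]
[0.4522 0.0482 0.0558]
[0.4539 0.0531 0.0555]
[0.452  0.0521 0.0557]
[0.4481 0.0465 0.0539]
[0.4469 0.0517 0.055 ]
[0.4465 0.0486 0.0532]
[0.4447 0.0474 0.0532]
[0.4499 0.055  0.053 ]
[0.4473 0.0548 0.0541]
[0.4472 0.0514 0.0519]
[0.4441 0.0556 0.0505]
```

```bash
cat >> h.py <<'E'
def Rseat(yaw,tilt=np.pi/6): return R.from_euler('z',yaw).as_matrix()@R.from_euler('y',-tilt).as_matrix()
def stud(P,cx):
    Q=P-[cx,0,0]
    b=box(Q,[0,0,.004],[.008,.007,.004])
    # tapered top
    k=np.clip((Q[:,2]-.008)/.006,0,1)
    qx=abs(Q[:,0])-(.008-.0035*k); qy=abs(Q[:,1])-(.007-.0035*k); qz=np.maximum(Q[:,2]-.014,.008-Q[:,2])
    q=np.stack([qx,qy,qz],1)
    t=np.linalg.norm(np.maximum(q,0),axis=1)+np.minimum(q.max(1),0)
    return np.minimum(b,t)
def rest(P):
    return np.minimum.reduce([abs(P[:,2]),stud(P,.02),stud(P,-.02),sad(P+[0,.1,0])]) if 0 else np.minimum.reduce([P[:,2],stud(P,.02),stud(P,-.02),sad(P+[0,.1,0])])
def rest_fit(X,q0,tilt_free=False,ylo=-.125,it=6):
    q=np.array(q0,float)
    for _ in range(it):
        L=(X-q[:3])@Rseat(q[3],q[4] if tilt_free else np.pi/6)
        P=X[(abs(L[:,0])<.045)&(L[:,1]>ylo)&(L[:,1]<.025)&(L[:,2]>-.006)&(L[:,2]<.072)]
        f=lambda q:rest((P-q[:3])@Rseat(q[3],q[4] if tilt_free else np.pi/6))
        r=least_squares(f,q,loss='soft_l1',f_scale=.0012,x_scale=[.01,.01,.01,.1]+[.1]*tilt_free);q=r.x
    return r,P
E
python3 - <<'E'
from h import *
Xs=[]
for n in ['top0','scene0']:
    X=np.load(n+'X.npy').reshape(-1,3);X=X[np.isfinite(X[:,0])];Xs.append(X)
Xs.append(np.vstack(Xs))
for X in Xs:
    for tf in (False,True):
        r,P=rest_fit(X,[.468,.047,.054,-.2]+[np.pi/6]*tf,tf);print('all',r.x.round(4),len(P),r.cost/len(P),np.median(abs(r.fun)))
    r,P=rest_fit(X,[.468,.047,.054,-.2],False,-.06);print('no fitted',r.x.round(4),len(P),r.cost/len(P))
E
```

```text
all [ 0.4764  0.0449  0.0536 -0.16  ] 2306 5.666042685296268e-07 0.000809506783744417
all [ 0.4763  0.0449  0.0536 -0.1601  0.5221] 2305 5.66110579691009e-07 0.000812604070203835
no fitted [ 0.477   0.0452  0.054  -0.1563] 1198 6.179034839983899e-07
all [ 0.4741  0.0453  0.0529 -0.1598] 2651 7.535260824215218e-07 0.0009942668542193937
all [ 0.474   0.0453  0.0529 -0.1598  0.5219] 2650 7.541491820086397e-07 0.0009973734748361142
no fitted [ 0.4734  0.0458  0.0525 -0.1615] 1266 8.575205904003524e-07
all [ 0.4754  0.0451  0.0534 -0.1596] 4945 7.283803225030704e-07 0.0009981922049147746
all [ 0.4754  0.0451  0.0534 -0.1598  0.5222] 4945 7.28370102664814e-07 0.000999368565062459
no fitted [ 0.4752  0.0456  0.0533 -0.1582] 2466 7.746885543159317e-07
```

```bash
cat >> h.py <<'E'
def delta(tp,tR,s):
    R0=R.from_euler('xyz',s['tool_rot']).as_matrix()
    d=R0.T@(np.array(tp)-s['tool_pos']); w=R.from_matrix(R0.T@tR).as_rotvec()
    return d.round(4),w.round(4)
def Rgrasp(yaw,flip=1): # saddle yaw (x away), tool x=-y_s*flip, tool y=-z_s
    xs=R.from_euler('z',yaw).as_matrix(); return np.stack([-flip*xs[:,1],-xs[:,2],flip*xs[:,0]],1)
def Rplace(yaw,flip=1,tilt=np.pi/6):
    S=Rseat(yaw,tilt); return np.stack([-flip*S[:,1],-S[:,2],flip*S[:,0]],1)
E
python3 - <<'E'
from h import *
s=load('wrist0')[3]
X=np.vstack([np.load(n+'X.npy').reshape(-1,3) for n in ('top0','scene0')]);X=X[np.isfinite(X[:,0])]
gx=np.arange(.2,.75,.05);gy=np.arange(.45,-.6,-.05)
print('     ',gx.round(2))
for y in gy:
    print(round(y,2),[int(1000*max(X[(abs(X[:,0]-x)<.025)&(abs(X[:,1]-y)<.025)][:,2],default=-1)) for x in gx])
for fl in (1,-1):
    print(fl,delta([.40,-.2,.26],Rgrasp(-.295,fl),s),delta([.437,.2022,.2],Rgrasp(-.295,fl),s))
E
```

```text
[0.2  0.25 0.3  0.35 0.4  0.45 0.5  0.55 0.6  0.65 0.7 ]
0.45 [3, 34, 36, 35, 6, 157, 162, 170, 170, 170, 163]
0.4 [46, 46, 37, 36, 7, 157, 163, 171, 170, 170, 163]
0.35 [48, 48, 42, 50, 49, 157, 164, 170, 171, 170, 162]
0.3 [47, 48, 3, 50, 48, 143, 164, 171, 171, 170, 2]
0.25 [3, 3, 4, 3, 67, 38, 12, 130, 142, 162, -1000]
0.2 [3, 3, 4, 4, 68, 67, 66, 143, 143, 109, -1000]
0.15 [265, 57, 60, 4, 4, 65, 20, 143, 139, 101, -1000]
0.1 [315, 289, 59, 4, 13, 51, 80, 142, 130, 93, -1000]
0.05 [465, 442, 16, 11, 29, 58, 83, 82, 69, 0, -1000]
0.0 [590, 603, 15, 12, 98, 62, 83, 79, 70, 1, -1000]
-0.05 [512, 698, 730, 8, 100, 131, 104, 69, 70, -1000, -1000]
-0.1 [32, 635, 738, 4, 37, 65, 83, 70, 70, -1000, -1000]
-0.15 [36, 30, 718, 14, 9, 10, 29, 72, 65, -1000, -1000]
-0.2 [35, 28, 25, 94, 95, 3, 3, 72, 0, -1000, -1000]
-0.25 [63, 13, 26, 95, 95, 3, 72, 73, -1, -1000, -1000]
-0.3 [69, 70, 70, 71, 67, 3, 73, 73, -1000, -1000, -1000]
-0.35 [336, 334, 65, 70, 71, 71, 72, -1, -1000, 151, 151]
-0.4 [391, 392, -1000, -1000, -57, 22, 22, 29, 38, 163, 168]
-0.45 [421, 419, 20, 21, 22, 22, 37, 53, 92, 149, 270]
-0.5 [403, 359, 334, 130, 124, 125, 339, 124, 98, 128, 271]
-0.55 [93, 93, 335, 131, 203, 224, 325, 264, 242, 242, 234]
1 (array([-0.168 , -0.0166,  0.2696]), array([ 3.000e-04,  7.548e-01, -1.300e-03])) (array([-0.5119,  0.0439,  0.4813]), array([ 3.000e-04,  7.548e-01, -1.300e-03]))
-1 (array([-0.168 , -0.0166,  0.2696]), array([-1.7000e-03, -2.3868e+00, -4.0000e-04])) (array([-0.5119,  0.0439,  0.4813]), array([-1.7000e-03, -2.3868e+00, -4.0000e-04]))
```

Run:
```python
from h import *
X=np.vstack([np.load(n+'X.npy').reshape(-1,3) for n in ('top0','scene0')]);X=X[np.isfinite(X[:,0])]
L=(X-[.437,.2022,0])@R.from_euler('z',-.295).as_matrix()
gx=np.arange(-.06,.16,.02)
print(gx.round(2))
for y in np.arange(.14,-.13,-.02):
    print(round(y,2),[int(1000*max(L[(abs(L[:,0]-x)<.01)&(abs(L[:,1]-y)<.01)][:,2],default=-1)) for x in gx])
print('rest frame'); L=(X-[.4752,.0452,.0534])@Rseat(-.16)
gx=np.arange(-.06,.16,.02)
for y in np.arange(.16,-.13,-.02):
    print(round(y,2),[int(1000*max(L[(abs(L[:,0]-x)<.01)&(abs(L[:,1]-y)<.01)][:,2],default=-1)) for x in gx])
```

```text
[-0.06 -0.04 -0.02  0.    0.02  0.04  0.06  0.08  0.1   0.12  0.14]
0.14 [2, 156, 88, 159, 163, 164, 166, 171, 170, 170, 169]
0.12 [47, 156, 143, 146, 162, 163, 162, 169, 169, 169, 169]
0.1 [46, 2, 3, 3, 2, 2, 3, 3, 2, 140, 141]
0.08 [3, 3, 3, 3, 3, 4, 17, 20, 76, 141, 142]
0.06 [4, 3, 3, 1, 3, 6, 10, 10, 17, 140, 142]
0.04 [4, 2, 3, 3, 3, 7, 11, 20, 21, 142, 143]
0.02 [2, 67, 67, 52, 65, 67, 8, 17, 21, 141, 143]
0.0 [4, 68, 67, 53, 67, 67, 6, 21, 19, 136, 142]
-0.02 [2, 67, 68, 57, 67, 67, 3, 7, 20, 135, 143]
-0.04 [1, 2, 3, 2, 4, 5, 3, 5, 21, 77, 142]
-0.06 [4, 2, 3, 4, 7, 4, 3, 2, 20, 76, 141]
-0.08 [3, 4, 2, 3, 7, 3, 2, 4, 18, 3, 3]
-0.1 [2, 3, 2, 4, 26, 39, 51, 62, 75, 83, 79]
-0.12 [2, 2, 3, 8, 25, 40, 50, 62, 74, 83, 81]
rest frame
0.16 [55, 30, 30, -42, -50, -18, -7, 36, 42, 38, -9]
0.14 [57, 32, 32, -38, -44, -19, -6, 37, 42, 37, -7]
0.12 [23, 29, 30, -48, -47, -13, -6, -1011, 41, 37, -13]
0.1 [-20, -30, -42, -44, -45, -12, -5, -1009, 41, 33, -11]
0.08 [-12, -30, -44, -41, -41, -11, -5, -16, 42, 32, -17]
0.06 [-19, -29, -43, -40, -48, -14, -9, -17, 43, 33, -16]
0.04 [4, 4, 5, 3, 3, 4, 3, -100, -49, -49, -1042]
0.02 [5, 5, 4, 4, 3, 3, 4, -100, -48, -49, -1045]
0.0 [3, 11, 17, 9, 17, 11, 4, -100, -47, -48, -1043]
-0.02 [3, 4, 5, 3, 3, 4, 2, -101, -48, -47, -1045]
-0.04 [452, 458, 3, 4, 5, 4, 2, -100, -45, -45, -1042]
-0.06 [482, 495, 506, 502, 5, 4, 3, -74, -44, -46, -1042]
-0.08 [498, 517, 531, 542, 547, 549, 2, -75, -42, -45, -1044]
-0.1 [502, 526, 544, 549, 562, 575, 587, 595, -41, -45, -1044]
-0.12 [498, 526, 544, 52, 463, 489, 524, 600, 613, 622, 640]
```

```bash
python3 - <<'E'
from h import *
s=load('wrist0')[3]
X=np.load('top0X.npy').reshape(-1,3);X=X[np.isfinite(X[:,0])]
L=(X-[.437,.2022,0])@R.from_euler('z',-.295).as_matrix()
m=(abs(L[:,0])<.06)&(L[:,1]>.06)&(L[:,1]<.16)&(L[:,2]>.06);print('box min y',np.sort(L[m,1])[:5])
print(delta([.40,-.2,.27],Rgrasp(-.295,-1),s),delta([.437,.2022,.17],Rgrasp(-.295,-1),s))
E
python3 -m creep '[{"dx":-0.168,"dy":-0.027,"dz":0.27,"ry":-0.75},{"dx":-0.168,"dy":-0.027,"dz":0.27,"ry":-0.75},{"dx":-0.168,"dy":-0.027,"dz":0.27,"ry":-0.75},{"dx":-0.168,"dy":-0.027,"dz":0.27,"ry":-0.9},{"dx":-0.168,"dy":-0.027,"dz":0.27,"ry":-1.1},{"dx":-0.512,"dy":0.02,"dz":0.481,"ry":-2.387},{"dx":-0.512,"dy":0.02,"dz":0.481,"ry":-2.387},{"dx":-0.512,"dy":0.02,"dz":0.481,"ry":-2.387},{"dx":-0.512,"dy":0.02,"dz":0.481,"ry":-2.387},{"dx":-0.512,"dy":0.02,"dz":0.481,"ry":-2.387},{"dx":-0.512,"dy":0.02,"dz":0.481,"ry":-2.387}]'
```

```text
box min y [0.11889965 0.11901728 0.1191309  0.11914257 0.11918371]
(array([-0.168 , -0.0266,  0.2696]), array([-1.7000e-03, -2.3868e+00, -4.0000e-04])) (array([-0.5119,  0.0739,  0.4813]), array([-1.7000e-03, -2.3868e+00, -4.0000e-04]))invalid input at $[0]: expected keys dx, dy, dz, rx, ry, rz, gripper
```

```bash
python3 -m creep '[{"dx":-0.168,"dy":-0.027,"dz":0.27,"rx":0,"ry":-0.75,"rz":0,"gripper":1},{"dx":-0.168,"dy":-0.027,"dz":0.27,"rx":0,"ry":-0.75,"rz":0,"gripper":1},{"dx":-0.168,"dy":-0.027,"dz":0.27,"rx":0,"ry":-0.75,"rz":0,"gripper":1},{"dx":-0.168,"dy":-0.027,"dz":0.27,"rx":0,"ry":-0.9,"rz":0,"gripper":1},{"dx":-0.168,"dy":-0.027,"dz":0.27,"rx":0,"ry":-1.1,"rz":0,"gripper":1},{"dx":-0.512,"dy":0.02,"dz":0.481,"rx":0,"ry":-2.387,"rz":0,"gripper":1},{"dx":-0.512,"dy":0.02,"dz":0.481,"rx":0,"ry":-2.387,"rz":0,"gripper":1},{"dx":-0.512,"dy":0.02,"dz":0.481,"rx":0,"ry":-2.387,"rz":0,"gripper":1},{"dx":-0.512,"dy":0.02,"dz":0.481,"rx":0,"ry":-2.387,"rz":0,"gripper":1},{"dx":-0.512,"dy":0.02,"dz":0.481,"rx":0,"ry":-2.387,"rz":0,"gripper":1},{"dx":-0.512,"dy":0.02,"dz":0.481,"rx":0,"ry":-2.387,"rz":0,"gripper":1}]'
```

```text
time: 1.52
tool_pos: [0.4331, 0.1672, 0.2277]
tool_rot: [-1.571, -0.0, 0.958]
contact_force: [1.2, -0.2, -0.0]
opening: 0.0917
```

Run:
```python
from h import *
from cell import status
s=status.observe();print(s['tool_pos'],s['tool_rot'],s['qpos'].round(2))
print(delta([.437,.2022,.17],Rgrasp(-.295,-1),s))
```

```text
[0.43306461 0.16716275 0.22766034] [-1.57120154e+00 -2.38941266e-05  9.57813157e-01] [ 0.2   0.25  1.71 -0.    1.19 -0.75]
(array([0.0309, 0.0577, 0.017 ]), array([ 0.0004, -0.318 , -0.    ]))
```

```bash
python3 -m creep '[{"dx":0.018,"dy":0.055,"dz":0.01,"rx":0,"ry":-0.16,"rz":0,"gripper":1},{"dx":0.018,"dy":0.055,"dz":0.01,"rx":0,"ry":-0.26,"rz":0,"gripper":1},{"dx":0.018,"dy":0.055,"dz":0.01,"rx":0,"ry":-0.26,"rz":0,"gripper":1},{"dx":0.018,"dy":0.055,"dz":0.01,"rx":0,"ry":-0.26,"rz":0,"gripper":1}]'
cat > snap.py <<'E'
import sys; from h import *
from cell import status, read_camera, get_calibration
def snap(n,tag):
    s=status.observe();p,d=read_camera(n);c=get_calibration(n)
    pickle.dump((p,d,c,s),open(tag+'.pkl','wb'));cv2.imwrite(f'pics/{tag}.png',p[:,:,::-1])
    X=cloud(p,d,c,s);np.save(tag+'X.npy',X);return s,X
E
python3 - <<'E'
from snap import *
s,X=snap('wrist','wrist1');print(s['tool_pos'],s['tool_rot'],abs(s['qvel']).max())
X=X.reshape(-1,3);X=X[np.isfinite(X[:,0])]
P=X[(np.hypot(*(X[:,:2]-[.437,.2022]).T)<.05)&(X[:,2]>.006)&(X[:,2]<.08)]
m=abs(X[:,2])<.008;print('bench',np.median(X[m,2]))
r=saddle_fit(P,[.437,.2022,-.295,0]);print(r.x,len(P),np.median(abs(r.fun)))
print(delta([.437,.2022,.17],Rgrasp(-.295,-1),s))
E
```

```text
time: 2.02
tool_pos: [0.4359, 0.1854, 0.1734]
tool_rot: [-1.572, -0.001, 1.209]
contact_force: [0.0, 0.0, -0.3]
opening: 0.0916
[0.43593864 0.18539068 0.17335614] [-1.57176742e+00 -5.46551410e-04  1.20903823e+00] 0.008039853010577521
bench 0.0002188708871517786
[ 4.37556042e-01  2.00943760e-01 -2.93378285e-01  4.22884810e-04] 4922 0.0004463076833708769
(array([0.0161, 0.0034, 0.005 ]), array([ 0.001 , -0.0668,  0.0005]))
```

View pics/wrist1.png

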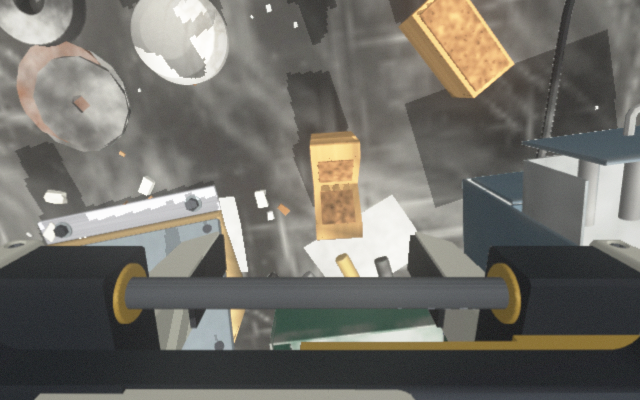

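Run:
```python
from h import *
from cell import status
s=status.observe()
print(delta([.4374,.2013,.024],Rgrasp(-.2935,-1),s))
```

```text
(array([0.0154, 0.1495, 0.0045]), array([ 0.0012, -0.0681,  0.0007]))
```

```bash
python3 -m creep '[{"dx":0.0154,"dy":0.01,"dz":0.0045,"rx":0.0012,"ry":-0.068,"rz":0.0007,"gripper":1},{"dx":0.0154,"dy":0.03,"dz":0.0045,"rx":0.0012,"ry":-0.068,"rz":0.0007,"gripper":1},{"dx":0.0154,"dy":0.07,"dz":0.0045,"rx":0.0012,"ry":-0.068,"rz":0.0007,"gripper":1},{"dx":0.0154,"dy":0.11,"dz":0.0045,"rx":0.0012,"ry":-0.068,"rz":0.0007,"gripper":1},{"dx":0.0154,"dy":0.139,"dz":0.0045,"rx":0.0012,"ry":-0.068,"rz":0.0007,"gripper":1},{"dx":0.0154,"dy":0.149,"dz":0.0045,"rx":0.0012,"ry":-0.068,"rz":0.0007,"gripper":1},{"dx":0.0154,"dy":0.149,"dz":0.0045,"rx":0.0012,"ry":-0.068,"rz":0.0007,"gripper":1},{"dx":0.0154,"dy":0.149,"dz":0.0045,"rx":0.0012,"ry":-0.068,"rz":0.0007,"gripper":1}]'
python3 - <<'E'
from h import *
from cell import status
s=status.observe();print(s['tool_pos'],s['tool_rot'])
print(delta([.4374,.2013,.024],Rgrasp(-.2935,-1),s))
E
```

```text
time: 3.08
tool_pos: [0.4376, 0.2019, 0.0249]
tool_rot: [-1.571, -0.0, 1.28]
contact_force: [0.5, 0.5, 0.1]
opening: 0.0916
[0.43755162 0.20192604 0.02485764] [-1.57139795e+00 -4.23925708e-04  1.27992361e+00]
(array([-0.0006,  0.0009, -0.    ]), array([0.0006, 0.0026, 0.0004]))
```

Aligned within 1 mm, so I'll close the gripper at 45 N.

```bash
python3 -m creep '[{"dx":0,"dy":0.0005,"dz":0,"rx":0,"ry":0.0026,"rz":0,"gripper":0.5},{"dx":0,"dy":0.0005,"dz":0,"rx":0,"ry":0.0026,"rz":0,"gripper":0.3},{"dx":0,"dy":0.0005,"dz":0,"rx":0,"ry":0.0026,"rz":0,"gripper":0.2},{"dx":0,"dy":0.0005,"dz":0,"rx":0,"ry":0.0026,"rz":0,"gripper":0.2},{"dx":0,"dy":0.0005,"dz":0,"rx":0,"ry":0.0026,"rz":0,"gripper":0.2},{"dx":0,"dy":0.0005,"dz":0,"rx":0,"ry":0.0026,"rz":0,"gripper":0.2}]' 45
python3 - <<'E'
from h import *
from cell import status
s=status.observe();print(s['tool_pos'],s['tool_rot'],s['opening'],s['contact_force'])
E
```

```text
time: 3.82
tool_pos: [0.4368, 0.2015, 0.0233]
tool_rot: [-1.57, 0.001, 1.277]
contact_force: [0.8, 0.4, -0.2]
opening: 0.0364
[0.43676856 0.20154621 0.02333766] [-1.56960549e+00  7.57208510e-04  1.27689872e+00] 0.0364113431520022 [ 0.78194976  0.37817276 -0.21648217]
```

Run:
```python
from h import *
from cell import status
s=status.observe(); S=Rseat(-.16); seat=np.array([.4752,.0452,.0535])
print(delta(seat+S@[0,.09,.13],Rplace(-.16,-1),s), seat+S@[0,.09,.13])
```

```text
(array([-0.0581, -0.1427, -0.0055]), array([-0.524 , -0.1307, -0.0357])) [0.42536887 0.14440614 0.1660833 ]
```

```bash
python3 -m creep '[{"dx":0,"dy":-0.02,"dz":0,"rx":0,"ry":0,"rz":0,"gripper":0.2},{"dx":0,"dy":-0.06,"dz":0,"rx":0,"ry":0,"rz":0,"gripper":0.2},{"dx":0,"dy":-0.11,"dz":0,"rx":0,"ry":0,"rz":0,"gripper":0.2},{"dx":-0.01,"dy":-0.14,"dz":-0.002,"rx":-0.1,"ry":-0.025,"rz":-0.007,"gripper":0.2},{"dx":-0.03,"dy":-0.143,"dz":-0.0055,"rx":-0.25,"ry":-0.06,"rz":-0.017,"gripper":0.2},{"dx":-0.05,"dy":-0.143,"dz":-0.0055,"rx":-0.4,"ry":-0.1,"rz":-0.027,"gripper":0.2},{"dx":-0.058,"dy":-0.143,"dz":-0.0055,"rx":-0.524,"ry":-0.131,"rz":-0.036,"gripper":0.2},{"dx":-0.058,"dy":-0.143,"dz":-0.0055,"rx":-0.524,"ry":-0.131,"rz":-0.036,"gripper":0.2},{"dx":-0.058,"dy":-0.143,"dz":-0.0055,"rx":-0.524,"ry":-0.131,"rz":-0.036,"gripper":0.2},{"dx":-0.058,"dy":-0.143,"dz":-0.0055,"rx":-0.524,"ry":-0.131,"rz":-0.036,"gripper":0.2},{"dx":-0.058,"dy":-0.143,"dz":-0.0055,"rx":-0.524,"ry":-0.131,"rz":-0.036,"gripper":0.2}]'
python3 - <<'E'
from snap import *
s,X=snap('wrist','wrist2');print(s['tool_pos'],s['tool_rot'],s['opening'],s['contact_force'],s['qpos'].round(2))
snap('scene','scene2')
X=X.reshape(-1,3);X=X[np.isfinite(X[:,0])]
for ylo in (-.125,-.05):
    r,P=rest_fit(X,[.4752,.0452,.0535,-.16],False,ylo);print(r.x.round(4),len(P),np.median(abs(r.fun)))
r,P=rest_fit(X,[.4752,.0452,.0535,-.16,.5236],True);print(r.x.round(4),len(P),np.median(abs(r.fun)))
E
```

```text
time: 5.2
tool_pos: [0.4261, 0.1446, 0.1665]
tool_rot: [-2.094, -0.001, 1.41]
contact_force: [0.6, -0.4, -3.3]
opening: 0.0359
[0.4261236  0.14457953 0.16650407] [-2.09408280e+00 -5.26133102e-04  1.41036086e+00] 0.03587591712867412 [ 0.56960393 -0.44999435 -3.33809343] [ 0.31  0.15  2.19 -0.62  0.4  -0.58]
[ 0.4755  0.0437  0.0541 -0.1569] 24699 0.0004047551777362368
[ 0.4752  0.0441  0.0539 -0.1546] 9782 0.0004421097339924738
[ 0.4754  0.0437  0.0541 -0.1568  0.5231] 24710 0.0004044943543889161
```

View pics/wrist2.png

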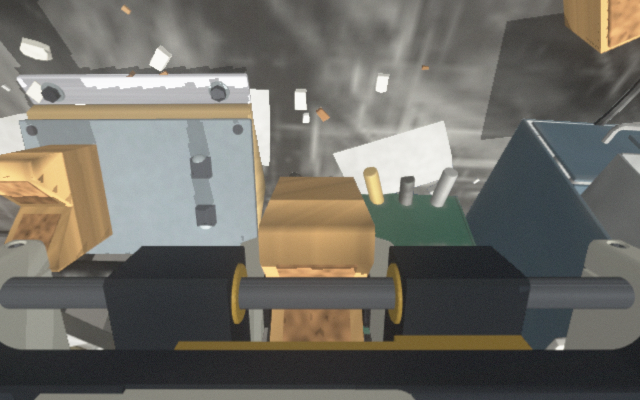

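View pics/scene2.png

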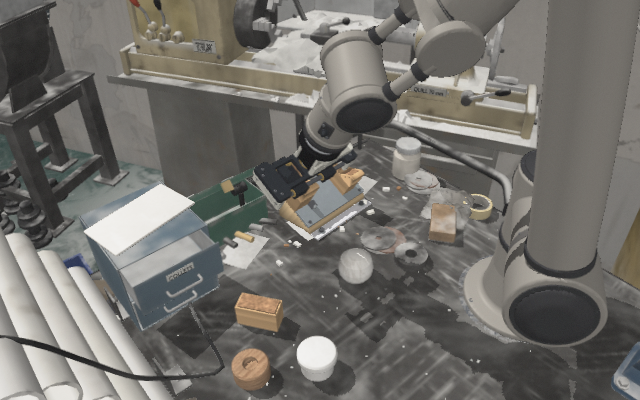

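```bash
cat > kin.py <<'E'
from h import *
Ry=lambda a:R.from_euler('y',a).as_matrix(); Rz=lambda a:R.from_euler('z',a).as_matrix()
def fk(q,p):
    z0,l1,l2,L,e,r0=p
    A=Rz(q[0]); o=A@[r0,0,z0]; A=A@Ry(q[1]); o=o+A@[0,0,l1]
    A=A@Ry(q[2]); o=o+A@[e,0,l2]
    A=A@Rz(q[3]); A=A@Ry(q[4]); o=o+A@[0,0,L]; A=A@Rz(q[5])
    return o,A
E
python3 - <<'E'
from kin import *
S=[load(n)[3] for n in ('wrist0','wrist1','wrist2')]+[dict(qpos=[0.2,0.25,1.71,0,1.19,-.75],tool_pos=np.array([0.43306461,0.16716275,0.22766034]))]
f=lambda p:np.concatenate([fk(s['qpos'],p)[0]-s['tool_pos'] for s in S]+[1e-3*(np.array(p)-[.33,.45,.4,.3,0,0])])
r=least_squares(f,[.33,.45,.4,.3,0,0]);print(r.x.round(4),(r.fun*1000).round(1)[:12])
for s in S[:3]:
    print(fk(s['qpos'],r.x)[1].round(2).tolist(),R.from_euler('xyz',s['tool_rot']).as_matrix().round(2).tolist())
np.save('kin.npy',r.x)
E
```

```text
[ 0.1185  0.2442  0.2278  0.0671 -0.0231  0.1939] [-78.4  -5.8  -6.3  30.9 -71.1  16.7  -2.4 -25.7  -5.6  30.7 -73.1  -4.8]
[[-0.44, 0.9, -0.0], [0.9, 0.44, 0.0], [0.0, 0.0, -1.0]] [[0.44, -0.0, 0.9], [-0.9, 0.0, 0.44], [-0.0, -1.0, 0.0]]
[[-0.35, -0.94, 0.0], [-0.94, 0.35, 0.0], [-0.0, -0.0, -1.0]] [[0.35, 0.0, -0.94], [0.94, 0.0, 0.35], [0.0, -1.0, -0.0]]
[[-0.16, -0.86, 0.49], [-0.99, 0.14, -0.08], [-0.0, -0.5, -0.87]] [[0.16, 0.49, -0.86], [0.99, -0.08, 0.14], [0.0, -0.87, -0.5]]
```

```bash
sed -i 's/z0,l1,l2,L,e,r0=p/z0,l1,l2,L,e,r0,d=p/; s/o=A@\[r0,0,z0\]/o=A@[r0,d,z0]/' kin.py
python3 - <<'E'
from kin import *
S=[load(n)[3] for n in ('wrist0','wrist1','wrist2')]
x0=[.33,.45,.4,.3,0,0,.08]
f=lambda p:np.concatenate([fk(s['qpos'],p)[0]-s['tool_pos'] for s in S]+[1e-4*(np.array(p)-x0)])
r=least_squares(f,x0);print(r.x.round(4),(r.fun*1000).round(2)[:9])
np.save('kin.npy',r.x)
C=fk(S[0]['qpos'],r.x)[1].T@R.from_euler('xyz',S[0]['tool_rot']).as_matrix()
def ik(tp,tR,q0):
    g=lambda q:np.concatenate([fk(q,r.x)[0]-tp,.3*R.from_matrix(fk(q,r.x)[1]@C@tR.T).as_rotvec()])
    k=least_squares(g,q0);return k.x,abs(k.fun).max()
seat=np.array([.4754,.0440,.0539]);yaw=-.157;M=Rseat(yaw)
for h in (.13,.08,.05,.02,.0):
    for fl in (-1,):
        print(h,[np.round(v,3) for v in ik(seat+M@[0,0,h+.0235],Rplace(yaw,fl),S[2]['qpos'])])
E
```

```text
[0.2229 0.5062 0.3796 0.3011 0.0465 0.     0.0764] [-0. -0. -0. -0. -0.  0.  0.  0. -0.]
0.13 [array([ 0.012, -0.014,  2.29 , -0.243,  0.358, -1.195]), np.float64(0.0)]
0.08 [array([-0.003,  0.132,  2.31 , -0.404,  0.196, -1.04 ]), np.float64(0.0)]
0.05 [array([-0.011,  0.222,  2.313, -0.696,  0.114, -0.751]), np.float64(0.0)]
0.02 [array([-0.018,  0.312,  2.309, -1.548,  0.069,  0.097]), np.float64(0.0)]
0.0 [array([-0.022,  0.371,  2.302,  0.922, -0.084, -2.375]), np.float64(0.0)]
```

```bash
cat >> kin.py <<'E'
kp=np.load('kin.npy'); s0=load('wrist0')[3]
C=fk(s0['qpos'],kp)[1].T@R.from_euler('xyz',s0['tool_rot']).as_matrix()
def ik(tp,tR,q0):
    g=lambda q:np.concatenate([fk(q,kp)[0]-tp,.3*R.from_matrix(fk(q,kp)[1]@C@tR.T).as_rotvec()])
    k=least_squares(g,q0);return k.x.round(3),abs(k.fun).max().round(5)
T0=np.array([[0,0,-1],[1,0,0],[0,-1,0.]])  # columns: tool x=+y_s, tool y=-z_s, tool z=-x_s
def tool(foot,M,th,xg,g):
    Rr=Ry(th); t=np.array([xg,0,g])-Rr@[0,0,.002]
    return foot+M@t, M@Rr@T0
E
python3 - <<'E'
from kin import *
q0=[.0,.2,2.1,0,.7,-1.3]
seat=np.array([.4754,.0440,.0539]);M=Rseat(-.157); B=R.from_euler('z',-.295).as_matrix(); foot=np.array([.4368,.2015,0])
print(abs(T0-Rgrasp(0,-1)).max())
for deg in (10,15,20,25,30):
    th=np.radians(deg)
    for h in (0,.08): print(deg,'seat',h,*ik(*tool(seat+M@[0,0,h],M,th,.004,.031),q0))
    print(deg,'bench',*ik(*tool(foot,B,th,.004,.031),q0))
E
```

```text
0.0
10 seat 0 [-0.04   0.351  2.162 -0.143  0.284 -1.324] 0.0
10 seat 0.08 [-0.026  0.144  2.169 -0.096  0.484 -1.362] 0.0
10 bench [ 0.215  0.619  1.772  0.108  0.905 -1.134] 0.0
15 seat 0 [-0.048  0.365  2.095 -0.069  0.422 -1.402] 0.0
15 seat 0.08 [-0.035  0.17   2.104 -0.055  0.609 -1.408] 0.0
15 bench [ 0.192  0.654  1.717  0.144  1.008 -1.175] 0.0
20 seat 0 [-0.055  0.387  2.027 -0.034  0.554 -1.441] 0.0
20 seat 0.08 [-0.043  0.201  2.04  -0.03   0.727 -1.437] 0.0
20 bench [ 0.171  0.692  1.66   0.173  1.109 -1.207] 0.0
25 seat 0 [-0.061  0.415  1.96  -0.013  0.68  -1.464] 0.0
25 seat 0.08 [-0.051  0.237  1.977 -0.012  0.841 -1.457] 0.0
25 bench [ 0.152  0.733  1.604  0.197  1.208 -1.231] 0.0
30 seat 0 [-0.066  0.448  1.892 -0.     0.802 -1.48 ] 0.0
30 seat 0.08 [-0.057  0.277  1.914 -0.     0.95  -1.471] 0.0
30 bench [ 0.136  0.777  1.549  0.218  1.306 -1.25 ] 0.0
```

Run:
```python
from kin import *
from cell import status
s=status.observe(); g=R.from_euler('xyz',[-1.5708,0,1.2769]).as_matrix()
for z in (.166,.1,.06,.035,.0240): print(delta([.4368,.2015,z],g,s))
```

```text
(array([ 0.058 ,  0.0012, -0.0014]), array([0.5224, 0.1306, 0.0353]))
(array([0.058 , 0.0584, 0.0316]), array([0.5224, 0.1306, 0.0353]))
(array([0.058 , 0.0931, 0.0516]), array([0.5224, 0.1306, 0.0353]))
(array([0.058 , 0.1147, 0.0641]), array([0.5224, 0.1306, 0.0353]))
(array([0.058 , 0.1243, 0.0696]), array([0.5224, 0.1306, 0.0353]))
```

```bash
python3 -m creep '[{"dx":0.02,"dy":0.001,"dz":-0.001,"rx":0.17,"ry":0.043,"rz":0.012,"gripper":0.2},{"dx":0.04,"dy":0.001,"dz":-0.001,"rx":0.34,"ry":0.086,"rz":0.023,"gripper":0.2},{"dx":0.058,"dy":0.001,"dz":-0.001,"rx":0.5224,"ry":0.1306,"rz":0.0353,"gripper":0.2},{"dx":0.058,"dy":0.03,"dz":0.0155,"rx":0.5224,"ry":0.1306,"rz":0.0353,"gripper":0.2},{"dx":0.058,"dy":0.0584,"dz":0.0316,"rx":0.5224,"ry":0.1306,"rz":0.0353,"gripper":0.2},{"dx":0.058,"dy":0.0931,"dz":0.0516,"rx":0.5224,"ry":0.1306,"rz":0.0353,"gripper":0.2},{"dx":0.058,"dy":0.1147,"dz":0.0641,"rx":0.5224,"ry":0.1306,"rz":0.0353,"gripper":0.2},{"dx":0.058,"dy":0.123,"dz":0.069,"rx":0.5224,"ry":0.1306,"rz":0.0353,"gripper":0.2},{"dx":0.058,"dy":0.123,"dz":0.069,"rx":0.5224,"ry":0.1306,"rz":0.0353,"gripper":0.2},{"dx":0.058,"dy":0.123,"dz":0.069,"rx":0.5224,"ry":0.1306,"rz":0.0353,"gripper":0.2}]'
python3 -c "
from cell import status
s=status.observe();print(s['tool_pos'],s['tool_rot'],s['qpos'].round(3))"
```

```text
time: 6.55
tool_pos: [0.4372, 0.2018, 0.0264]
tool_rot: [-1.573, -0.001, 1.278]
contact_force: [0.8, -0.2, -3.3]
opening: 0.0358
[0.43716309 0.20176125 0.02636611] [-1.57287836e+00 -1.08061591e-03  1.27755963e+00] [ 0.273  0.564  1.893 -0.     0.683 -1.004]
```

```bash
python3 -m creep '[{"dx":0,"dy":0.0015,"dz":0,"rx":0,"ry":0,"rz":0,"gripper":0.2},{"dx":0,"dy":0.003,"dz":0,"rx":0,"ry":0,"rz":0,"gripper":0.2},{"dx":0,"dy":0.003,"dz":0,"rx":0,"ry":0,"rz":0,"gripper":0.2},{"dx":0,"dy":0.003,"dz":0,"rx":0,"ry":0,"rz":0,"gripper":0.9},{"dx":0,"dy":0.003,"dz":0,"rx":0,"ry":0,"rz":0,"gripper":0.9},{"dx":0,"dy":0.003,"dz":0,"rx":0,"ry":0,"rz":0,"gripper":0.9}]'
python3 - <<'E'
from kin import *
from cell import status
s=status.observe();print(s['tool_pos'],s['tool_rot'])
foot=np.array([.437,.2017,0]);B=R.from_euler('z',-.295).as_matrix()
for h in (.06,.03,0): print(delta(*tool(foot+[0,0,h],B,.3,.005,.032),s), ik(*tool(foot+[0,0,h],B,.3,.005,.032),s['qpos'])[0])
E
```

```text
time: 7.3
tool_pos: [0.4364, 0.2015, 0.0224]
tool_rot: [-1.571, -0.0, 1.277]
contact_force: [1.0, 0.3, -0.4]
opening: 0.0611
[0.43640727 0.20149531 0.02240889] [-1.57128850e+00 -2.53105689e-05  1.27737123e+00]
(array([ 0.0004, -0.0677, -0.005 ]), array([ 3.005e-01,  1.600e-03, -2.000e-04])) [ 0.182  0.579  1.649  0.147  1.185 -1.168]
(array([ 0.0004, -0.0377, -0.0049]), array([ 3.005e-01,  1.600e-03, -2.000e-04])) [ 0.182  0.623  1.671  0.151  1.12  -1.179]
(array([ 0.0004, -0.0077, -0.0049]), array([ 3.005e-01,  1.600e-03, -2.000e-04])) [ 0.182  0.67   1.688  0.156  1.056 -1.19 ]
```

```bash
python3 -m creep '[{"dx":0,"dy":-0.02,"dz":0,"rx":0.05,"ry":0,"rz":0,"gripper":0.9},{"dx":0,"dy":-0.04,"dz":-0.003,"rx":0.2,"ry":0,"rz":0,"gripper":0.9},{"dx":0.0004,"dy":-0.04,"dz":-0.005,"rx":0.3,"ry":0.0016,"rz":0,"gripper":0.9},{"dx":0.0004,"dy":-0.038,"dz":-0.005,"rx":0.3,"ry":0.0016,"rz":0,"gripper":0.9},{"dx":0.0004,"dy":-0.025,"dz":-0.005,"rx":0.3,"ry":0.0016,"rz":0,"gripper":0.9},{"dx":0.0004,"dy":-0.012,"dz":-0.005,"rx":0.3,"ry":0.0016,"rz":0,"gripper":0.9},{"dx":0.0004,"dy":-0.008,"dz":-0.005,"rx":0.3,"ry":0.0016,"rz":0,"gripper":0.9},{"dx":0.0004,"dy":-0.008,"dz":-0.005,"rx":0.3,"ry":0.0016,"rz":0,"gripper":0.9}]'
python3 - <<'E'
from snap import *
from kin import *
s,X=snap('wrist','wrist3');print(s['tool_pos'],s['tool_rot'],s['contact_force'],s['qpos'].round(3))
snap('scene','scene3')
X=X.reshape(-1,3);X=X[np.isfinite(X[:,0])]
P=X[(np.hypot(*(X[:,:2]-[.437,.2022]).T)<.05)&(X[:,2]>.006)&(X[:,2]<.08)]
r=saddle_fit(P,[.437,.2022,-.295,0]);print(r.x,len(P),np.median(abs(r.fun)))
foot=np.array([.437,.2017,0]);B=R.from_euler('z',-.295).as_matrix()
print(delta(*tool(foot,B,.3,.005,.032),s))
E
```

```text
time: 8.3
tool_pos: [0.4408, 0.2006, 0.03]
tool_rot: [-1.271, 0.001, 1.276]
contact_force: [-0.3, 0.4, 0.6]
opening: 0.0824
[0.4407546  0.20057354 0.03000265] [-1.27050656e+00  8.19396697e-04  1.27634114e+00] [-0.2927016   0.39249994  0.62546149] [ 0.183  0.67   1.689  0.156  1.056 -1.189]
[ 0.43818617  0.2021662  -0.28103645  0.00056822] 18513 0.0007139120112924728
(array([-0.    , -0.0002, -0.0004]), array([-0.0003,  0.0003, -0.0009]))
```

View pics/wrist3.png

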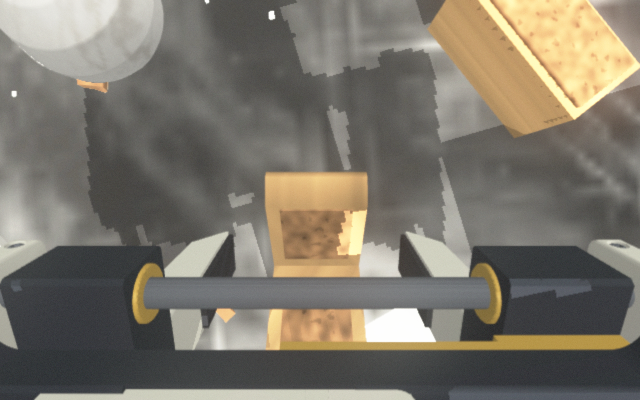

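View pics/scene3.png

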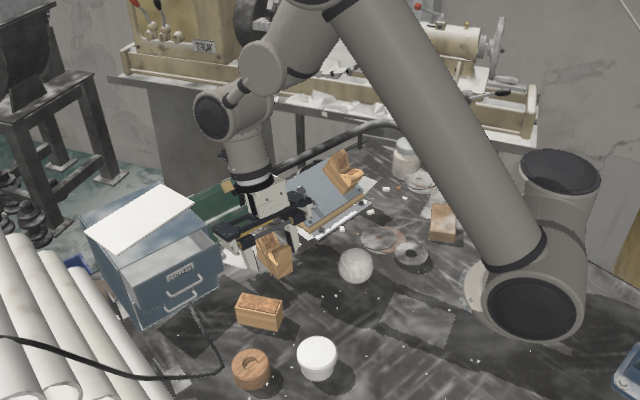

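The saddle stands upright and centred between the tilted fingers in the wrist view, with its end face spanning about columns 267–367. I'll grip at 60 N.

```bash
python3 -m creep '[{"dx":0,"dy":0,"dz":0,"rx":0,"ry":0,"rz":0,"gripper":0.5},{"dx":0,"dy":0,"dz":0,"rx":0,"ry":0,"rz":0,"gripper":0.3},{"dx":0,"dy":0,"dz":0,"rx":0,"ry":0,"rz":0,"gripper":0.2},{"dx":0,"dy":0,"dz":0,"rx":0,"ry":0,"rz":0,"gripper":0.2},{"dx":0,"dy":0,"dz":0,"rx":0,"ry":0,"rz":0,"gripper":0.2}]' 60
python3 - <<'E'
from snap import *
from kin import *
s,X=snap('wrist','wrist4');print(s['tool_pos'],s['tool_rot'],s['contact_force'],s['opening'])
# saddle in the tool-derived frame: fit xyz in saddle frame defined by tool tilt .3
Rt=R.from_euler('xyz',s['tool_rot']).as_matrix(); M=Rt@T0.T@Ry(.3).T
print('saddle yaw,tilts',R.from_matrix(M).as_euler('xyz'))
seat=np.array([.4754,.0440,.0539]);S=Rseat(-.157)
tt=np.array([.005,0,.032])-Ry(.3)@[0,0,.002]
print('tcp rel foot nominal',tt,' from pose',M.T@(s['tool_pos']-[.437,.2017,0]))
for l,h in (((0,.08),.09),((0,0),.09)):
    print(delta(*tool(seat+S@[l[0],l[1],h],S,.3,.005,.032),s), tool(seat+S@[l[0],l[1],h],S,.3,.005,.032)[0],ik(*tool(seat+S@[l[0],l[1],h],S,.3,.005,.032),s['qpos']))
E
```

```text
time: 9.02
tool_pos: [0.4413, 0.2004, 0.0304]
tool_rot: [-1.271, 0.0, 1.276]
contact_force: [0.3, -0.4, -0.1]
opening: 0.0375
[0.44127225 0.20042781 0.03042203] [-1.27123570e+00  2.87880029e-04  1.27583849e+00] [ 0.28718693 -0.44692633 -0.14332486] 0.03752190691545763
saddle yaw,tilts [-2.87880057e-04 -4.39371414e-04 -2.94957715e-01]
tcp rel foot nominal [0.00440896 0.         0.03008933]  from pose [4.47094514e-03 1.59368391e-05 3.04200703e-02]
(array([-0.0683, -0.1273,  0.0273]), array([-0.5223, -0.1395,  0.005 ])) [0.43237361 0.13180739 0.16010489] (array([ 0.175,  0.216,  1.993, -0.109,  0.723, -1.165]), np.float64(0.0))
(array([-0.1475, -0.1305,  0.0168]), array([-0.5223, -0.1395,  0.005 ])) [0.41986515 0.05279132 0.16010489] (array([-0.037,  0.158,  2.072, -0.042,  0.69 , -1.422]), np.float64(0.0))
```

View pics/wrist4.png

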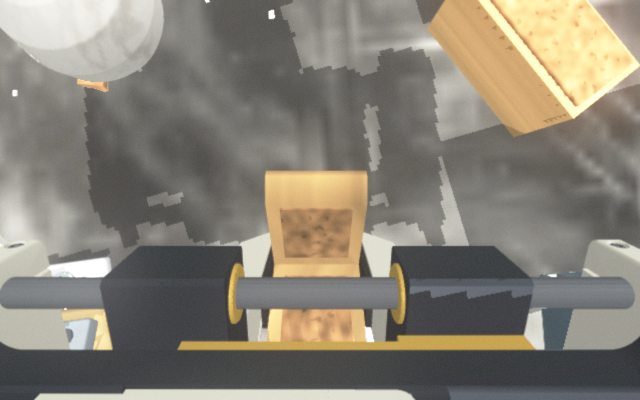

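```bash
python3 -m creep '[{"dx":0,"dy":-0.015,"dz":0.004,"rx":0,"ry":0,"rz":0,"gripper":0.2},{"dx":0,"dy":-0.05,"dz":0.015,"rx":0,"ry":0,"rz":0,"gripper":0.2},{"dx":0,"dy":-0.1,"dz":0.025,"rx":0,"ry":0,"rz":0,"gripper":0.2},{"dx":-0.02,"dy":-0.127,"dz":0.027,"rx":-0.15,"ry":-0.04,"rz":0.0015,"gripper":0.2},{"dx":-0.045,"dy":-0.127,"dz":0.0273,"rx":-0.33,"ry":-0.09,"rz":0.003,"gripper":0.2},{"dx":-0.0683,"dy":-0.1273,"dz":0.0273,"rx":-0.5,"ry":-0.13,"rz":0.005,"gripper":0.2},{"dx":-0.0683,"dy":-0.1273,"dz":0.0273,"rx":-0.5223,"ry":-0.1395,"rz":0.005,"gripper":0.2},{"dx":-0.0683,"dy":-0.1273,"dz":0.0273,"rx":-0.5223,"ry":-0.1395,"rz":0.005,"gripper":0.2},{"dx":-0.0683,"dy":-0.1273,"dz":0.0273,"rx":-0.5223,"ry":-0.1395,"rz":0.005,"gripper":0.2}]'
cat > inhand.py <<'E'
from snap import *
from kin import *
def inhand(X,s,xs=True):
    # fit small shift (sx,sy,sz) and tilt about saddle y of saddle in hand, in nominal saddle frame
    Rt=R.from_euler('xyz',s['tool_rot']).as_matrix(); M=Rt@T0.T@Ry(.3).T
    tt=np.array([.005,0,.032])-Ry(.3)@[0,0,.002]
    foot=s['tool_pos']-M@tt
    L=(X-foot)@M
    q=np.zeros(4)
    for _ in range(4):
        D=(L-q[:3])@Ry(q[3])
        P=L[(abs(D[:,1])<.016)&(abs(D[:,0])<.05)&(D[:,2]<.07)&(D[:,2]>-.01)&(abs(sad(D))<.004)]
        f=lambda q:np.r_[sad((P-[q[0],0,q[2]])@Ry(q[3])),1e-3*q[1]]
        r=least_squares(f,q,loss='soft_l1',f_scale=.001);q=r.x
    return q,len(P),np.median(abs(r.fun)),foot,M
E
python3 - <<'E'
from inhand import *
s,X=snap('wrist','wrist5');print(s['tool_pos'],s['tool_rot'],s['contact_force'],s['opening'],s['qpos'].round(3))
X=X.reshape(-1,3);X=X[np.isfinite(X[:,0])]
for ylo in (-.125,-.05):
    r,P=rest_fit(X,[.4752,.0442,.0539,-.157],False,ylo);print('rest',r.x.round(4),len(P),np.median(abs(r.fun)))
print('hand wrist',inhand(X,s)[:3])
s2,X2=snap('scene','scene5');X2=X2.reshape(-1,3);X2=X2[np.isfinite(X2[:,0])]
print('hand scene',inhand(X2,s2)[:3])
E
```

```text
time: 10.2
tool_pos: [0.4338, 0.1321, 0.1606]
tool_rot: [-1.795, -0.001, 1.413]
contact_force: [0.0, 0.4, -1.8]
opening: 0.0355
[0.43381767 0.13214191 0.16058295] [-1.79461689e+00 -6.25593626e-04  1.41332530e+00] [ 0.03578406  0.42562503 -1.83494807] 0.03554126880128364 [ 0.175  0.218  1.99  -0.108  0.725 -1.165]
rest [ 0.4757  0.0437  0.0543 -0.1551] 18595 0.00040887098006473855
rest [ 0.4751  0.0441  0.0539 -0.154 ] 6583 0.0004575226723024275
hand wrist (array([ 2.02392816e-03, -3.91824405e-19,  3.62018316e-04, -1.69840780e-02]), 11760, np.float64(0.00043236400010600307))
hand scene (array([-1.45348871e-03, -1.43973320e-21, -4.89718985e-04,  1.12621090e-02]), 356, np.float64(0.0004784348518157705))
```

View pics/wrist5.png

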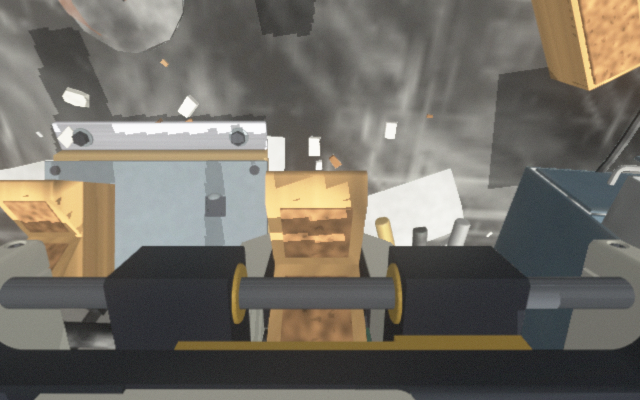

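View pics/scene5.png

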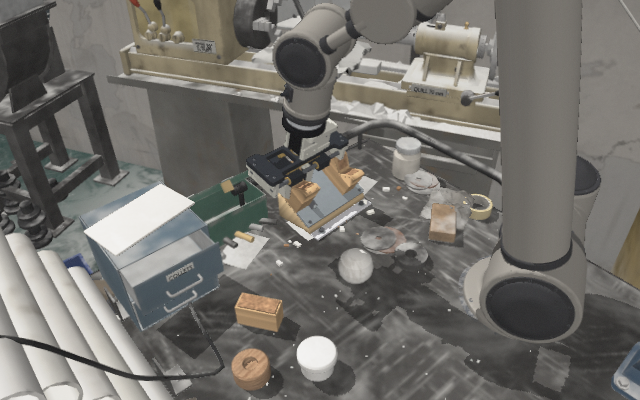

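```bash
cat >> inhand.py <<'E'
def inhand0(X,s,flag=0):
    q,n,m,foot,M=inhand(X,s); L=(X-foot)@M
    q=np.array([q[0],q[2]])
    for _ in range(4):
        D=L-[q[0],0,q[1]]
        P=L[(abs(D[:,1])<.016)&(abs(D[:,0])<.05)&(D[:,2]<.07)&(D[:,2]>-.01)&(abs(sad(D))<.004)]
        r=least_squares(lambda q:sad(P-[q[0],0,q[1]]),q,loss='soft_l1',f_scale=.001);q=r.x
    return q.round(4),len(P),np.median(abs(r.fun)).round(5)
E
python3 - <<'E'
from inhand import *
for n in ('wrist4','wrist5','scene5'):
    s=load(n)[3];X=np.load(n+'X.npy').reshape(-1,3);X=X[np.isfinite(X[:,0])]
    print(n,inhand(X,s)[0].round(4),inhand0(X,s))
# where grasped before: wrist1 -> foot
S=Rseat(-.156)
s=load('wrist5')[3]
seat=np.array([.4753,.0441,.0540])
for h in (.09,.03,.014): print(h,delta(*tool(seat+S@[0,0,h],S,.3,.0045,.032),s))
print('axes: seat x,y,z in tool', (tool(seat,S,.3,.005,.032)[1].T@S).round(3).tolist())
E
```

```text
wrist4 [ 0.0021  0.      0.0004 -0.0158] (array([0.001 , 0.0002]), 11777, np.float64(0.00047))
wrist5 [ 0.002  -0.      0.0004 -0.017 ] (array([0.0009, 0.0001]), 11760, np.float64(0.00046))
scene5 [-0.0015 -0.     -0.0005  0.0113] (array([-0.0011, -0.0002]), 356, np.float64(0.00047))
0.09 (array([-0.0805,  0.0001,  0.002 ]), array([ 0.0002, -0.0016,  0.0003]))
0.03 (array([-0.0805,  0.0575, -0.0158]), array([ 0.0002, -0.0016,  0.0003]))
0.014 (array([-0.0805,  0.0728, -0.0205]), array([ 0.0002, -0.0016,  0.0003]))
axes: seat x,y,z in tool [[-0.0, 1.0, 0.0], [-0.296, 0.0, -0.955], [-0.955, 0.0, 0.296]]
```

Run:
```python
from kin import *
from cell import status
s=status.observe();S=Rseat(-.157);seat=np.array([.4748,.0446,.0540])
for h in (.09,.05,.03,.022): print(h,delta(*tool(seat+S@[0,0,h],S,.3,.005,.032),s))
```

```text
0.09 (array([-0.0799, -0.0004,  0.0016]), array([-0.0004, -0.0004,  0.0001]))
0.05 (array([-0.0799,  0.0378, -0.0102]), array([-0.0004, -0.0004,  0.0001]))
0.03 (array([-0.0799,  0.0569, -0.0162]), array([-0.0004, -0.0004,  0.0001]))
0.022 (array([-0.0799,  0.0645, -0.0185]), array([-0.0004, -0.0004,  0.0001]))
```

```bash
python3 -m creep '[{"dx":-0.025,"dy":0,"dz":0.0005,"rx":0,"ry":0,"rz":0,"gripper":0.2},{"dx":-0.06,"dy":0,"dz":0.001,"rx":0,"ry":0,"rz":0,"gripper":0.2},{"dx":-0.08,"dy":0,"dz":0.0016,"rx":0,"ry":0,"rz":0,"gripper":0.2},{"dx":-0.08,"dy":0.015,"dz":-0.003,"rx":0,"ry":0,"rz":0,"gripper":0.2},{"dx":-0.08,"dy":0.038,"dz":-0.0102,"rx":0,"ry":0,"rz":0,"gripper":0.2},{"dx":-0.08,"dy":0.057,"dz":-0.0162,"rx":0,"ry":0,"rz":0,"gripper":0.2},{"dx":-0.08,"dy":0.0625,"dz":-0.018,"rx":0,"ry":0,"rz":0,"gripper":0.2},{"dx":-0.08,"dy":0.0625,"dz":-0.018,"rx":0,"ry":0,"rz":0,"gripper":0.2},{"dx":-0.08,"dy":0.0625,"dz":-0.018,"rx":0,"ry":0,"rz":0,"gripper":0.2}]'
python3 - <<'E'
from inhand import *
s,X=snap('scene','scene6');S=Rseat(-.157);seat=np.array([.4748,.0446,.0540])
print(s['tool_pos'],s['tool_rot'],s['contact_force'],s['torque'],s['qpos'].round(3))
for h in (.024,.012): print(h,delta(*tool(seat+S@[0,0,h],S,.3,.005,.032),s))
p=load('scene6')[0][150:260,250:390];cv2.imwrite('pics/scene6c.png',cv2.resize(p[:,:,::-1],None,fx=5,fy=5,interpolation=cv2.INTER_CUBIC))
E
```

```text
time: 11.42
tool_pos: [0.451, 0.048, 0.1036]
tool_rot: [-1.795, -0.0, 1.414]
contact_force: [-0.5, 0.4, -1.5]
opening: 0.0358
[0.45101538 0.04795387 0.10363249] [-1.79482296e+00 -1.03954238e-04  1.41400239e+00] [-0.48556841  0.39398017 -1.53156985] [ 0.13660417  0.0188323  -0.05051681] [-0.047  0.311  2.073 -0.048  0.535 -1.423]
0.024 (array([ 0.0004,  0.0007, -0.0006]), array([0.0004, 0.0002, 0.0001]))
0.012 (array([ 0.0004,  0.0122, -0.0042]), array([0.0004, 0.0002, 0.0001]))
```

View pics/scene6c.png

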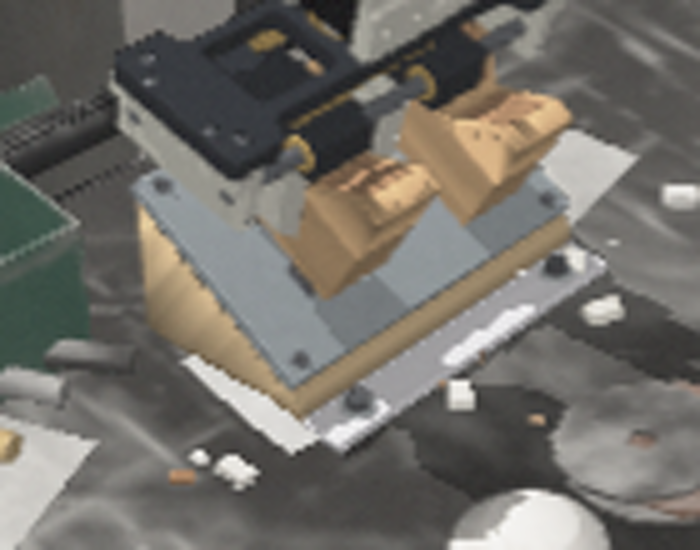

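The crop shows the held saddle parallel to the plate, above the studs (lower one at about (300,280) in the crop), and lined up with the fitted saddle. I'll go down to first contact.

```bash
python3 -m creep '[{"dx":0.0004,"dy":0.004,"dz":-0.0018,"rx":0,"ry":0,"rz":0,"gripper":0.2},{"dx":0.0004,"dy":0.008,"dz":-0.003,"rx":0,"ry":0,"rz":0,"gripper":0.2},{"dx":0.0004,"dy":0.0122,"dz":-0.0042,"rx":0,"ry":0,"rz":0,"gripper":0.2},{"dx":0.0004,"dy":0.0122,"dz":-0.0042,"rx":0,"ry":0,"rz":0,"gripper":0.2}]'
cat > st.py <<'E'
from inhand import *
s=status.observe();S=Rseat(-.157);seat=np.array([.4748,.0446,.0540])
tp,tR=tool(seat,S,.3,.005,.032)
print('pos err in seat axes mm',((s['tool_pos']-tp)@S*1000).round(2),'F seat',(s['contact_force']@S).round(1),'T seat',(s['torque']@S).round(2),'rot err seat',(S.T@R.from_matrix(R.from_euler('xyz',s['tool_rot']).as_matrix()@tR.T).as_rotvec()).round(4),s['opening'].round(4),s['time'])
E
python3 st.py
```

```text
time: 11.98
tool_pos: [0.4576, 0.0472, 0.0918]
tool_rot: [-1.794, 0.0, 1.414]
contact_force: [-0.3, 0.0, -2.8]
opening: 0.0354Traceback (most recent call last):
  File "st.py", line 4, in <module>
    print('pos err in seat axes mm',((s['tool_pos']-tp)@S*1000).round(2),'F seat',(s['contact_force']@S).round(1),'T seat',(s['torque']@S).round(2),'rot err seat',(S.T@R.from_matrix(R.from_euler('xyz',s['tool_rot']).as_matrix()@tR.T).as_rotvec()).round(4),s['opening'].round(4),s['time'])
                                                                                                                                                                                                                                                                ^^^^^^^^^^^^^^^^^^
AttributeError: 'float' object has no attribute 'round'
```

```bash
sed -i "s/s\['opening'\].round(4)/s['opening']/" st.py; python3 st.py
python3 -m creep '[{"dx":0,"dy":0.0014,"dz":-0.0004,"rx":0,"ry":0,"rz":0,"gripper":0.2},{"dx":0,"dy":0.0029,"dz":-0.0009,"rx":0,"ry":0,"rz":0,"gripper":0.2},{"dx":0,"dy":0.0029,"dz":-0.0009,"rx":0,"ry":0,"rz":0,"gripper":0.2}]'; python3 st.py
```

```text
pos err in seat axes mm [-0.57 -0.16 11.32] F seat [-1.7 -0.  -2.2] T seat [ 0.09  0.05 -0.05] rot err seat [-0.0001  0.0009  0.    ] 0.03542119600887264 11.975
time: 12.35
tool_pos: [0.4594, 0.0469, 0.0896]
tool_rot: [-1.795, -0.0, 1.414]
contact_force: [-0.2, -0.0, -1.6]
opening: 0.0357
pos err in seat axes mm [-0.12 -0.1   8.57] F seat [-1.  -0.1 -1.3] T seat [ 0.09  0.1  -0.06] rot err seat [ 0.0001 -0.0003  0.0001] 0.03566171758898257 12.35
```

```bash
python3 -m creep '[{"dx":0,"dy":0.001,"dz":-0.0003,"rx":0,"ry":0,"rz":0,"gripper":0.2},{"dx":0,"dy":0.0019,"dz":-0.0006,"rx":0,"ry":0,"rz":0,"gripper":0.2},{"dx":0,"dy":0.0019,"dz":-0.0006,"rx":0,"ry":0,"rz":0,"gripper":0.2}]'; python3 st.py
```

```text
time: 12.72
tool_pos: [0.4601, 0.0468, 0.088]
tool_rot: [-1.794, -0.0, 1.414]
contact_force: [-1.7, -0.5, 2.5]
opening: 0.0359
pos err in seat axes mm [-0.31 -0.08  6.8 ] F seat [-0.1 -0.8  3. ] T seat [ 0.13  0.22 -0.08] rot err seat [0.0001 0.     0.0001] 0.035865462716510914 12.725
```

```bash
python3 -m creep '[{"dx":0,"dy":0.001,"dz":-0.0003,"rx":0,"ry":0,"rz":0,"gripper":0.2},{"dx":0,"dy":0.0019,"dz":-0.0006,"rx":0,"ry":0,"rz":0,"gripper":0.2},{"dx":0,"dy":0.0019,"dz":-0.0006,"rx":0,"ry":0,"rz":0,"gripper":0.2}]'; python3 st.py
```

```text
time: 13.1
tool_pos: [0.4613, 0.0466, 0.0859]
tool_rot: [-1.794, -0.0, 1.414]
contact_force: [0.2, 0.7, -1.0]
opening: 0.0359
pos err in seat axes mm [-0.26 -0.11  4.39] F seat [-0.4  0.7 -0.8] T seat [ 0.19  0.08 -0.1 ] rot err seat [0.0001 0.0001 0.0001] 0.035877820927978164 13.1
```

```bash
python3 -m creep '[{"dx":0,"dy":0.001,"dz":-0.0003,"rx":0,"ry":0,"rz":0,"gripper":0.2},{"dx":0,"dy":0.0019,"dz":-0.0006,"rx":0,"ry":0,"rz":0,"gripper":0.2},{"dx":0,"dy":0.0029,"dz":-0.0009,"rx":0,"ry":0,"rz":0,"gripper":0.2},{"dx":0,"dy":0.0029,"dz":-0.0009,"rx":0,"ry":0,"rz":0,"gripper":0.2}]'; python3 st.py
```

```text
time: 13.6
tool_pos: [0.4629, 0.0464, 0.0833]
tool_rot: [-1.794, -0.0, 1.414]
contact_force: [1.0, -0.5, -3.0]
opening: 0.0358
pos err in seat axes mm [-0.2  -0.13  1.28] F seat [-0.6 -0.4 -3.1] T seat [ 0.2  -0.01 -0.08] rot err seat [ 0.0001 -0.0001  0.    ] 0.03579974101407742 13.6
```

```bash
python3 -m creep '[{"dx":0,"dy":0.001,"dz":-0.0003,"rx":0,"ry":0,"rz":0,"gripper":0.2},{"dx":0,"dy":0.0019,"dz":-0.0006,"rx":0,"ry":0,"rz":0,"gripper":0.2},{"dx":0,"dy":0.0019,"dz":-0.0006,"rx":0,"ry":0,"rz":0,"gripper":0.2}]'; python3 st.py
```

```text
time: 13.98
tool_pos: [0.4634, 0.0463, 0.0821]
tool_rot: [-1.794, 0.0, 1.414]
contact_force: [-5.8, -0.1, 9.3]
opening: 0.0358
pos err in seat axes mm [-0.33 -0.13  0.05] F seat [-0.3 -1.  10.9] T seat [ 0.01  0.52 -0.05] rot err seat [0.     0.0002 0.0001] 0.03578844482258783 13.975
```

```bash
python3 -m creep '[{"dx":0,"dy":0.001,"dz":-0.0003,"rx":0,"ry":0,"rz":0,"gripper":0.2},{"dx":0,"dy":0.001,"dz":-0.0003,"rx":0,"ry":0,"rz":0,"gripper":0.2},{"dx":0,"dy":0.001,"dz":-0.0003,"rx":0,"ry":0,"rz":0,"gripper":0.2}]'; python3 st.py
python3 - <<'E'
from inhand import *
s2,X2=snap('scene','scene7');X2=X2.reshape(-1,3);X2=X2[np.isfinite(X2[:,0])]
print('hand scene',inhand(X2,s2)[:3],inhand0(X2,s2))
s2,X=snap('wrist','wrist7');X=X.reshape(-1,3);X=X[np.isfinite(X[:,0])]
print('hand wrist',inhand(X,s2)[:3],inhand0(X,s2))
p=load('scene7')[0][150:260,250:390];cv2.imwrite('pics/scene7c.png',cv2.resize(p[:,:,::-1],None,fx=5,fy=5,interpolation=cv2.INTER_CUBIC))
E
```

```text
time: 14.35
tool_pos: [0.4634, 0.0463, 0.0821]
tool_rot: [-1.794, 0.0, 1.414]
contact_force: [-13.3, 0.4, 24.3]
opening: 0.0354
pos err in seat axes mm [-0.34 -0.11  0.03] F seat [ 0.7 -1.7 27.7] T seat [-0.08  1.15  0.01] rot err seat [0.     0.0001 0.0003] 0.03544690774919915 14.35
hand scene (array([-1.96436661e-03,  3.50575819e-20, -7.69194811e-04,  1.76923045e-02]), 288, np.float64(0.0006029540182082571)) (array([-0.0013, -0.0002]), 286, np.float64(0.00062))
hand wrist (array([ 1.95641296e-03, -2.49970041e-19,  3.92238508e-04, -1.62270393e-02]), 11779, np.float64(0.0004324415638982666)) (array([0.0009, 0.0002]), 11779, np.float64(0.00047))
```

View pics/scene7c.png

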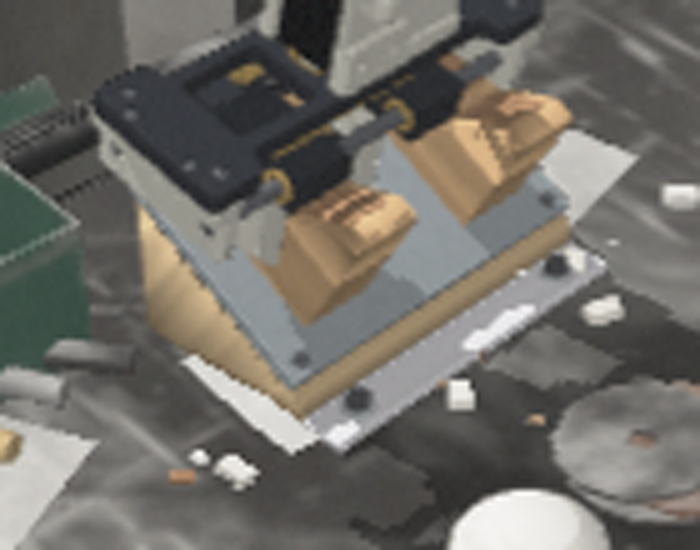

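View pics/wrist7.png

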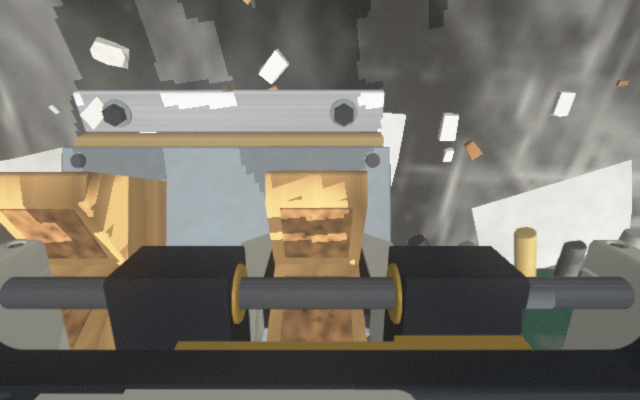

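```bash
python3 -m creep '[{"dx":0,"dy":-0.0012,"dz":0.0004,"rx":0,"ry":0,"rz":0,"gripper":0.2},{"dx":0,"dy":-0.0012,"dz":0.0004,"rx":0,"ry":0,"rz":0,"gripper":0.75},{"dx":0,"dy":-0.0012,"dz":0.0004,"rx":0,"ry":0,"rz":0,"gripper":0.75},{"dx":0,"dy":-0.0012,"dz":0.0004,"rx":0,"ry":0,"rz":0,"gripper":0.75},{"dx":0,"dy":-0.0012,"dz":0.0004,"rx":0,"ry":0,"rz":0,"gripper":0.75},{"dx":0,"dy":-0.0012,"dz":0.0004,"rx":0,"ry":0,"rz":0,"gripper":0.75}]'; python3 st.py
```

```text
time: 15.2
tool_pos: [0.4636, 0.0463, 0.0819]
tool_rot: [-1.794, 0.0, 1.414]
contact_force: [-0.5, 0.0, -0.5]
opening: 0.0687
pos err in seat axes mm [-0.28 -0.12 -0.26] F seat [-0.7 -0.1 -0.2] T seat [0.09 0.01 0.02] rot err seat [0.     0.0001 0.0001] 0.06873653501443089 15.2
```

Released with no residual force. I'll retract along the tool axis, then move aside to look.

```bash
python3 -m creep '[{"dx":0,"dy":-0.01,"dz":0.002,"rx":0,"ry":0,"rz":0,"gripper":0.75},{"dx":0,"dy":-0.04,"dz":0.005,"rx":0,"ry":0,"rz":0,"gripper":0.75},{"dx":0,"dy":-0.09,"dz":0.01,"rx":0,"ry":0,"rz":0,"gripper":0.75},{"dx":0,"dy":-0.14,"dz":0.02,"rx":0,"ry":0,"rz":0,"gripper":0.75},{"dx":0,"dy":-0.17,"dz":0.03,"rx":0,"ry":0,"rz":0,"gripper":0.75},{"dx":0,"dy":-0.17,"dz":0.03,"rx":0,"ry":0,"rz":0,"gripper":0.75},{"dx":0,"dy":-0.17,"dz":0.03,"rx":0,"ry":0,"rz":0,"gripper":0.75}]'
python3 - <<'E'
from snap import *
from kin import *
def seatfit(X,off,q0):
    # free 6-dof fit of placed saddle near off in seat frame S
    S=Rseat(-.157);seat=np.array([.4750,.0444,.0540]);L=(X-seat)@S-[0,off,0]
    q=np.zeros(6)
    for _ in range(6):
        D=(L-q[:3])@R.from_rotvec(q[3:]).as_matrix()
        P=L[(abs(D[:,1])<.022)&(abs(D[:,0])<.043)&(D[:,2]>.004)&(D[:,2]<.072)]
        r=least_squares(lambda q:sad((P-q[:3])@R.from_rotvec(q[3:]).as_matrix()),q,loss='soft_l1',f_scale=.001);q=r.x
    return q.round(4),len(P)
for n in ('scene','top','wrist'):
    s,X=snap(n,n+'8');X=X.reshape(-1,3);X=X[np.isfinite(X[:,0])]
    print(n,s['tool_pos'],'placed',seatfit(X,0,0),'fitted',seatfit(X,-.1,0))
p=load('scene8')[0][150:260,250:390];cv2.imwrite('pics/scene8c.png',cv2.resize(p[:,:,::-1],None,fx=5,fy=5,interpolation=cv2.INTER_CUBIC))
E
```

```text
time: 16.08
tool_pos: [0.3972, 0.0567, 0.2407]
tool_rot: [-1.794, 0.0, 1.414]
contact_force: [-0.4, -0.9, -0.4]
opening: 0.0691
scene [0.39719141 0.0567198  0.24066237] placed (array([-0.0018,  0.0004,  0.0002, -0.0026,  0.0023, -0.0023]), 1055) fitted (array([-0.0015,  0.0006,  0.0004,  0.0002, -0.001 ,  0.0002]), 969)
top [0.39714856 0.05666231 0.24022586] placed (array([ 0.0002,  0.0009, -0.0004,  0.017 ,  0.0013, -0.0069]), 580) fitted (array([ 0.0004,  0.0006, -0.0004, -0.0017,  0.0016, -0.0006]), 607)
wrist [0.39717609 0.05664653 0.24000551] placed (array([ 0.0002, -0.0003,  0.0003, -0.0017,  0.0015,  0.0027]), 3706) fitted (array([ 0.0008, -0.0002,  0.0002,  0.003 , -0.0023,  0.0015]), 4290)
```

View pics/scene8c.png

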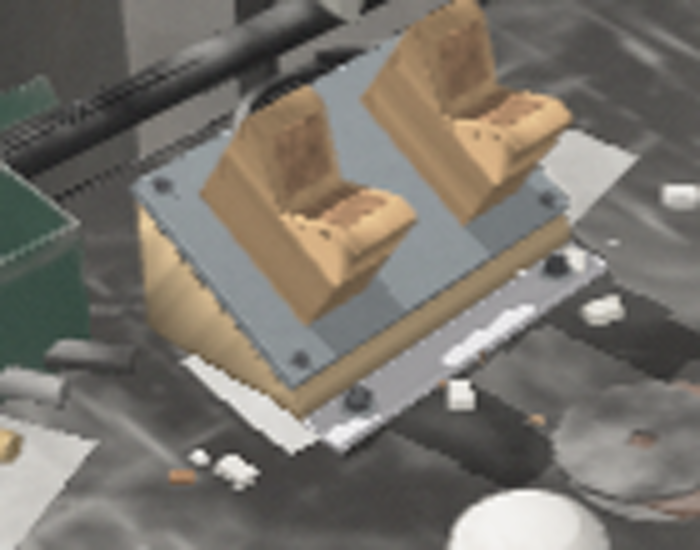

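View pics/wrist8.png

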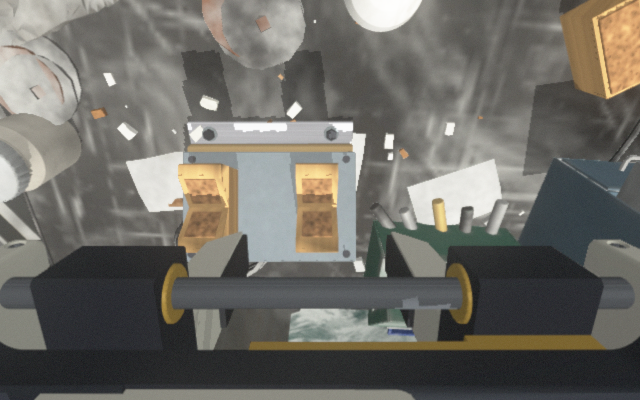

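View pics/scene8.png

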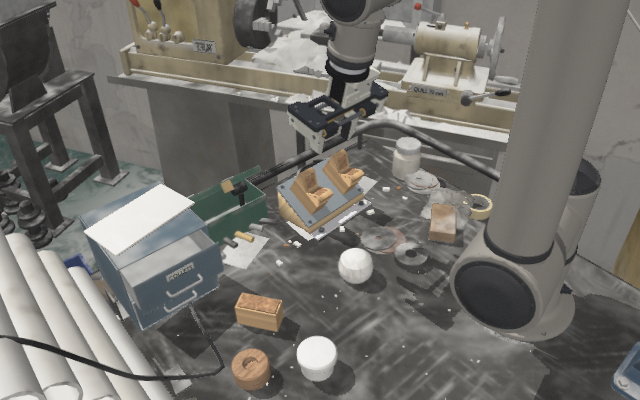

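All three cameras show the saddle flush, matching the fitted one to within about 1 mm. The pad at (260,312) and the jar are where they were, so I'm handing in.

```bash
python3 -c "
from cell import robot,status
print(robot.hand_in(), status.observe()['time'])"
```

```text
the job is handed in; nothing more can be done
the job is handed in; nothing more can be done
```

The loose vee saddle is pressed home on the two empty studs and released, and the job was handed in at about 16.2 s.

**What I did:** The first, upright grasp would have driven a wrist joint (q5) past its lower limit at the sloping seat. I set the saddle back on the bench, gripped it again with the tool tilted 0.3 rad, and pressed it on along the plate's normal.

**Pressing:** There was light contact near 7 mm above the plate. The saddle then passed the sprung balls and stopped firmly at 0 mm from the measured seat, where I pressed it to about 28 N. It did not slip in the fingers.

**Last checks:**
- **Height:** after release and withdrawal, the scene, top and wrist views all put the saddle's underside within 0.5 mm of the plate height, as they do for the fitted saddle.
- **Tilt:** it is within 0.003 rad in the scene and wrist views. The top view disagreed, showing 0.017 rad about x; I put that down to its sparse points and did not investigate further.
- **Position along the slope:** the scene view reads about 1.8 mm low, but it shows nearly the same offset (1.5 mm) on the fixed saddle, so I took it as calibration bias.
- **Pad and jar:** both look unmoved in the pictures. I did not re-measure their positions.

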